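# Switch off the pastry warmer and hold its hood lock open

### The arm

A 6-joint arm with a two-finger parallel gripper is mounted at the origin on the work surface. World frame = base frame: x ahead of the robot, y to its left, z up, the work surface at z = 0. Lengths are in mm, angles in rad, forces in N, time in s.
With the tool pointing down it reaches from about 225 to 875 mm from the base axis. Payload 3.4 kg.
Tool frame: the origin (TCP) lies midway between the tips of the shut fingers; the grasp point (between the pads) lies 19 mm behind it (manip.grip_point_offset is the distance from the TCP to the grasp point, in mm); z points along the fingers, x is the direction in which the jaws open and shut, and the axes are right-handed (so a half turn about z gives the same grasp; the last joint's range is limited). The gripper opens to 85 mm and grips with 20 to 120 N. Pads are 22 mm wide; open, the fingers measure 114 mm over their backs; the gripper's body (76 mm by 85 mm) begins 54 mm behind the grasp point. The pads swing forward as they close: fully open they stand 13 mm farther back than shut.
Start: joints at [1.198, 0.276, 1.505, -0, 1.361, -0.121], TCP at [143.276, 556.9, 201.828] pointing down, gripper open.
Joint ranges: [-2.89, 2.89], [-0.75, 2.08], [0.22, 2.7], [-1.18, 4.32], [0.11, 2.71], [-2.7, 2.7]. Speed limits (rad/s): [2.57, 2.57, 3.14, 3.14, 3.14, 3.14].

### API

Orientations are given as [roll, pitch, yaw] about the fixed x, y, z axes, in that order (R = Rz(yaw) Ry(pitch) Rx(roll)).
In Python, from rig import manip, read_camera, calibration, order, finder gives the robot as it stands. The module is installed in compiled form; this text tells all that it offers.
- The arm moves only by the tool send_rows, never from a script. Its argument "steps" is a list of rows, each a list of 3 entries, a list of its own where there are three numbers: the opening, from 0 (shut) to 1 (fully open), then the shift along the tool's x, y, z in mm, then the turn, a rotation vector about the tool's x, y, z in degrees. In form: [[jaw, [x, y, z], [wx, wy, wz]], ...]. A call has 1 to 12 rows; each row shifts and turns the commanded pose from where the row before left it, along the tool's axes as they then stand; what a row does not reach is not made up. A row lasts 1/12 s, in which the tool goes at most 41.7 mm and 7.16 degrees, less where a joint would pass 70% of its speed; a pose out of reach is approached as far as the arm can. A call with a gripper value outside its range is refused whole. The fingers move at their own pace and stop on an object; "grip_force" is the grip in N (left out, the last holds). Time passes only in rows, so rows that do not move let the fingers close. It gives the time, the measured TCP pose, the force and the opening at its end, in the units of the state.
- manip.get_state(): the state, without advancing time (a new reading comes with each control period).
- read_camera(name): name is "scene" or "top" or "wrist"; returns the picture (480x640x3 uint8, blue, green, red); there is no depth.
- calibration(name): a dict with "camera_matrix" (3x3 intrinsics, pixels), "R" (3x3) and "t" (3): a world point X has camera coordinates R X + t; the wrist camera has in their place "hand_eye" (4x4, takes a point from camera to tool coordinates, whose origin is the TCP and whose axes are the tool frame's). Camera axes: x right, y down, z forward; pixel columns grow to the right and rows downward; lengths in mm; the calibration is good to about 2 mm. A picture is of the moment at which its call begins: read the wrist's pose just before it. calibration takes no time and is no camera call.
- order.sign_off(): hands the job in, once; it reports no verdict.
Trained networks look in the newest picture that a camera, given by its name, has taken for a name from the list of things; names that differ only in an ending like _2 or _b are one class to them, and where a whole thing is asked for, a point or a joint stands for the part that bears it (a point fixed in the world has none). Each returns a list of dicts, best first, with "score" (0 to 1); they miss things now and then, are a little off and sometimes report something else, mostly with a low value. They report only what shows in the picture. A call takes as long as a camera call.
- finder.cut_out(camera, target): "mask" (480x640 bool, what is visible of it) and "box" ([centre column, centre row, width, height] in pixels, round what is visible of it).
- finder.pinpoint(camera, target): "location" ([column, row] in pixels: a listed point, or the origin of a listed thing).
The state is a dict: "clock": time; "joints": joint angles; "dq": joint speeds; "joint_torque": joint torques, N m; "eef_pos": TCP position; "tool_rot": TCP orientation; "contact_force": force on the tool from outside, world axes, zero at the start; "torque": the same for the moment, N m; "finger_gap": finger opening in mm.
Only numpy, scipy, OpenCV 4.12 (cv2) and the standard library are available. Lean on these libraries where they do the work, as an engineer would, in place of code of your own. Each camera call takes 0.05 s, during which the arm holds its last target.

### The job

Breakfast is over: turn the pastry warmer's main switch a quarter turn anticlockwise to off, and only then take the hood key out of the bamboo block and push it fully home into the hood lock, firmly and with a little rocking if its sticky wafers catch. Turn the key a quarter turn clockwise as far as it goes against its return spring and finish like that, still gripping the key and holding it turned, so that I can lift the hood. Leave the hood itself shut, and do not shift or knock over the plate, mug and pepper mill standing about.

Things in the scene. Friction and masses are not known exactly. Their poses are not given: they have to be found in the camera images.
- warmer: Steel pastry warmer, fixed, 420 mm front (-x) to back, 440 mm wide, origin under its middle. Control deck along the front, 135 mm deep, top 70 mm above the table; behind it a glass hood 125 mm above the deck, whose grab bar (middle 100 mm) stands up to 142 mm and overhangs 21 mm to the front. Switch on the +y half, lock on the -y half, 160 mm apart, axes vertical, 80 mm before the glass.
- main_switch (a joint): Rotary main switch, rad: 0 = off (bar in line with the warmer's x axis, its white index line at the warmer's front), 1.571 = on (bar crosswise, index end to the warmer's +y). Starts on; from on to off it turns anticlockwise seen from above. Detents at both ends: about 0.1 N m starts it, past half way it snaps on by itself; stops at both ends.
- switch_grip (a point): Middle of the switch's black bar handle, on its turning axis, 27 mm above the deck. Bar 40 mm long (own x; index end at -x), 11 mm thick (own y), its top 43.5 mm above the deck; under it a hub of 36 mm diameter up to 14.5 mm above the deck. Axes turn with the handle, z up.
- hood_lock (a joint): Turning plug of the hood lock, rad: 0 = locked (keyway in line with the warmer's x axis), 1.571 = a quarter turn clockwise seen from above, where it meets its stop and the bolt is drawn off the hood. A spring turns it back when let go (0.015 N m at 0, 0.1 N m at the stop). The key has about 0.09 rad of play. Two sprung wafers block it until the key is within 5 mm of home.
- lock_face (a point): Centre of the keyway's mouth on the lock's round top face, 8 mm above the deck. Turns with the warmer only: x from front to hood, z up. Keyway 10 mm (x) by 3.8 mm (y) when locked, countersunk to 9 mm across y, 36 mm deep. Wafers 8 and 18 mm down catch the key's point; each takes 4 to 13 N to pass. Collar 35 mm across; a 13 mm high bolt guide stands 32 to 46 mm behind the axis.
- key_head (a point): Centre of the key's black head, the place to grip: 28 mm wide (own x), 10 mm thick (own y), 40 mm tall. Shoulder (18 x 10 mm) 24 mm below this point; blade 9 mm (x) by 3 mm (y) runs 30 mm on below it to a V point 9 mm long. z up along the key; it fits either way round. 30 g. Home in the lock, the shoulder rests on the lock face, so this point is 24 mm above lock_face.
- key_block: Bamboo block, fixed, 60 x 46 mm and 42 mm high, origin under its middle. At the start the key stands upright in its slot, shoulder on the block's top, key and block axes alike; the blade is clear after lifting it 35 mm.
- hood_rail (a point): Middle of the hood's steel front rail, 7 mm above the deck. The hood hinges up at its back edge, so this point rises when it is lifted. Bystander: the hood stays shut.
- plate: Beige ceramic side plate, 176 mm across, 18 mm high; origin under its middle. Bystander.
- coffee_cup: Beige mug, 76 mm across and 62 mm high, handle to +y; origin under its middle. Bystander.
- pepper_mill: Dark wooden pepper mill, 52 mm across and 94 mm high; origin under its middle. Bystander.

How it is judged:
By the outcome, as a careful person would: the job done as asked, in the order asked, and still so for the second after the job is handed in, while the arm keeps its last pose, push and grip.
It also fails if it takes over 70 s, if anything falls off the work surface, if the arm or the gripper's body presses on something with over 40 N, if the wrist force passes 120 N, or if a joint passes its speed limit or range.

## Working session

There is one attempt and no reset: what is moved stays moved. The work goes in short steps, Python scripts to look and compute and a tool call to move; the robot and the scene stay as the last step left them, time stands still between calls to the robot, and variables do not carry over. Pictures are saved under pics/ and viewed, and the job is handed in when it is done.

Besides the shell and the picture viewer there is one more tool, called after ">>>" by a JSON object that holds its "op" and its "data". send_rows: Moves the arm, as the interface text tells. Its arguments: {"type":"object","properties":{"steps":{"type":"array"},"grip_force":{"type":"number"}},"required":["steps"]}

```bash
mkdir -p pics; ls; python3 - <<'E'
from rig import manip, read_camera, calibration, order, finder
import cv2
print(manip.get_state())
for n in ("scene","top","wrist"):
    im=read_camera(n); cv2.imwrite(f"pics/{n}0.png",im); c=calibration(n); print(n,{k:v.tolist() if hasattr(v,'tolist') else v for k,v in c.items()})
for n in ("scene","top"):
    for t in ("switch_grip","lock_face","key_head","key_block","warmer","hood_rail","plate","coffee_cup","pepper_mill"):
        r=finder.pinpoint(n,t); print(n,t,[(list(map(float,d["location"])),round(float(d["score"]),2)) for d in r[:2]])
E
```

```text
pics
{'clock': 0.0, 'joints': array([ 1.19802200e+00,  2.76588994e-01,  1.50615070e+00,  7.37852063e-06,
        1.36071160e+00, -1.21004129e-01]), 'dq': array([-0.00130175,  0.00035637,  0.00034646, -0.00011016, -0.00144983,
       -0.00037004]), 'joint_torque': array([-1.22561323e-04, -4.16784024e+01, -2.45803982e+01,  2.84059452e-04,
        1.10103982e-02, -1.24687111e-05]), 'eef_pos': array([143.02917809, 556.31111403, 200.93619786]), 'tool_rot': array([-3.14136114e+00,  1.84418009e-03,  1.31902480e+00]), 'contact_force': array([ 0.79990929, -0.83833906,  0.77597748]), 'torque': array([-0.0203821 ,  0.03998716, -0.00302997]), 'finger_gap': 85.46100496801249}
scene {'camera_matrix': [[457.1630337354618, 0.0, 322.6303703636361], [0.0, 457.1630337354618, 241.71583413504706], [0.0, 0.0, 1.0]], 'R': [[-0.9879298772889672, -0.15360794855759483, -0.019978881343398418], [-0.09045286797546974, 0.6767743121149093, -0.7306126259081506], [0.12574910033403233, -0.7199868947427575, -0.6824998426108706]], 't': [550.3170328040624, 59.45513085655237, 982.7798159902039]}
top {'camera_matrix': [[5
[... 975 characters left out ...]
76.6], 0.7)]
scene key_block [([301.8, 310.0], 0.86)]
scene warmer [([297.9, 201.6], 0.81)]
scene hood_rail [([326.3, 178.9], 0.95)]
scene plate []
scene coffee_cup [([349.9, 395.9], 0.83)]
scene pepper_mill [([373.8, 333.0], 0.71), ([297.7, 199.4], 0.19)]
top switch_grip [([399.5, 242.3], 0.63)]
top lock_face [([470.9, 248.6], 0.87)]
top key_head [([281.9, 219.5], 0.43)]
top key_block [([285.0, 228.5], 0.59), ([150.1, 301.8], 0.24)]
top warmer [([432.0, 188.2], 0.91)]
top hood_rail [([437.6, 212.2], 0.76), ([400.1, 240.7], 0.31)]
top plate [([150.4, 303.2], 0.67)]
top coffee_cup [([211.2, 268.0], 0.96), ([148.8, 300.9], 0.48)]
top pepper_mill [([267.9, 284.6], 0.92), ([398.4, 240.8], 0.34)]
```

View pics/scene0.png

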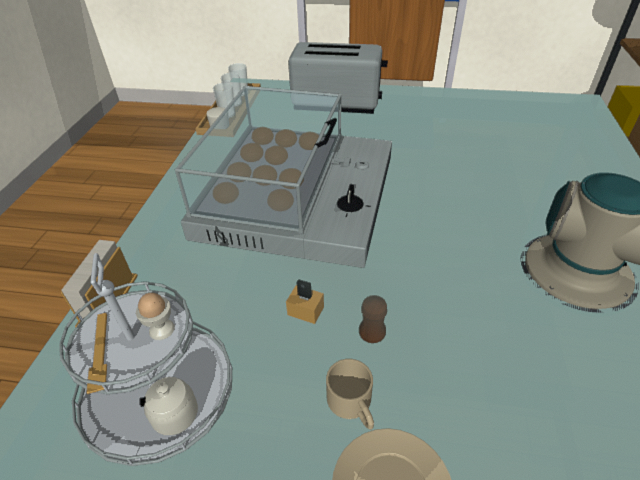

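View pics/top0.png

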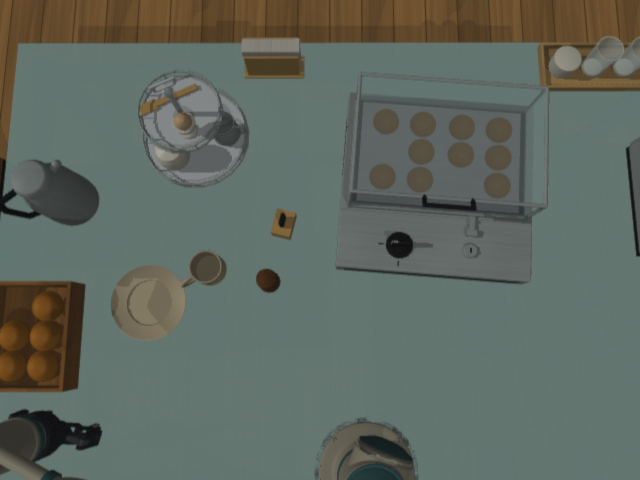

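View pics/wrist0.png

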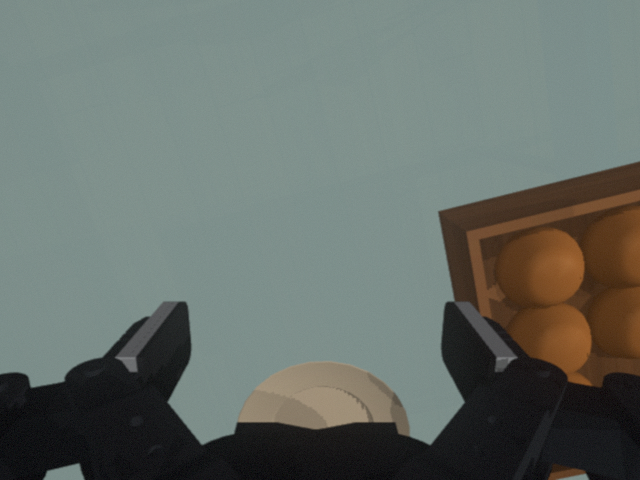

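```bash
cat > h.py <<'E'
from rig import manip, read_camera, calibration, order, finder
import numpy as np, cv2
from scipy.spatial.transform import Rotation as Ro
def cam(n,st=None):
    c=calibration(n)
    K=np.array(c["camera_matrix"])
    if n!="wrist":
        R=np.array(c["R"]);t=np.array(c["t"]); return K,R,t
    st=st or manip.get_state()
    T=np.eye(4);T[:3,:3]=Ro.from_euler('xyz',st["tool_rot"]).as_matrix();T[:3,3]=st["eef_pos"]
    W=np.linalg.inv(T@np.array(c["hand_eye"])); return K,W[:3,:3],W[:3,3]
def ray(C,uv,z):
    K,R,t=C; d=R.T@np.linalg.solve(K,np.array([uv[0],uv[1],1.])); o=-R.T@t
    return o+d*(z-o[2])/d[2]
def proj(C,X):
    K,R,t=C; p=K@(R@np.asarray(X,float)+t); return p[:2]/p[2]
E
python3 - <<'E'
from h import *
np.set_printoptions(suppress=True,precision=1)
T=cam("top");S=cam("scene")
for n,z,a,b in (("switch",97,(399.5,242.3),(349.2,192.8)),("lock",78,(470.9,248.6),(362,163)),("key",66,(281.9,219.5),(300.4,291.6)),("block",0,(285,228.5),(301.8,310)),("rail",77,(437.6,212.2),(326.3,178.9)),("warm",0,(432,188.2),(297.9,201.6)),("mug",0,(211.2,268),(349.9,395.9)),("mill",0,(267.9,284.6),(373.8,333)),("plate",0,(150.4,303.2),(390,480))):
    print(n,ray(T,a,z),ray(S,b,z))
for uv in ((337,268),(529,281)): print(ray(T,uv,70))
i=cv2.imread("pics/top0.png")
cv2.imwrite("pics/topz.png",np.vstack([cv2.resize(i[215:275,340:500],None,fx=5,fy=5,interpolation=2),cv2.resize(i[200:250,240:400],None,fx=5,fy=5,interpolation=2)]))
E
```

```text
switch [503.6 -73.7  97. ] [506.4 -79.5  97. ]
lock [ 492.3 -236.4   78. ] [ 490.7 -232.9   78. ]
key [561.9 190.2  66. ] [567.4 198.8  66. ]
block [553.5 187.8   0. ] [569.7 190.7   0. ]
rail [ 576.3 -164.8   77. ] [ 570.5 -154.5   77. ]
warm [ 653.3 -169.6    0. ] [ 645.3 -153.9    0. ]
mug [457.9 362.4   0. ] [453.8 361.3   0. ]
mill [418.3 226.7   0. ] [422.9 226.3   0. ]
plate [374.6 502.7   0. ] [379.9 486.7   0. ]
[449.6  64.5  70. ]
[ 420.1 -365.2   70. ]
```

View pics/topz.png

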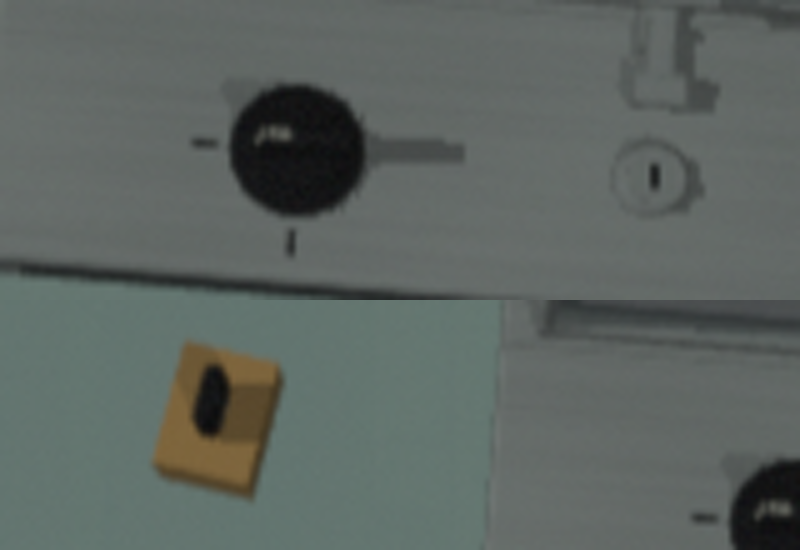

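>>> {"op": "send_rows", "data": {"steps": [[1,[0,0,0],[0,0,6.6]],[1,[0,0,0],[0,0,6.6]],[1,[0,0,0],[0,0,6.6]],[1,[0,0,0],[0,0,6.6]],[1,[0,0,0],[0,0,6.6]],[1,[0,0,0],[0,0,6.6]],[1,[0,0,0],[0,0,6.6]],[1,[0,0,0],[0,0,6.6]],[1,[0,0,0],[0,0,6.6]],[1,[0,0,0],[0,0,6.6]],[1,[0,0,0],[0,0,6.6]],[1,[0,0,0],[0,0,6.6]]]}}

```text
clock: 2.05
eef_pos: [143.3, 556.9, 201.8]
tool_rot: [-3.141, -0.0, -0.069]
contact_force: [-0.1, -0.4, -0.3]
finger_gap: 85.2
```

>>> {"op": "send_rows", "data": {"steps": [[1,[16.8,25.2,0],[0,0,0]],[1,[16.8,25.2,0],[0,0,0]],[1,[16.8,25.2,0],[0,0,0]],[1,[16.8,25.2,0],[0,0,0]],[1,[16.8,25.2,0],[0,0,0]],[1,[16.8,25.2,0],[0,0,0]],[1,[16.8,25.2,0],[0,0,0]],[1,[16.8,25.2,0],[0,0,0]],[1,[16.8,25.2,0],[0,0,0]],[1,[16.8,25.2,0],[0,0,0]],[1,[16.8,25.2,0],[0,0,0]],[1,[16.8,25.2,0],[0,0,0]]]}}

```text
clock: 3.05
eef_pos: [325.9, 241.0, 202.1]
tool_rot: [-3.141, -0.001, -0.063]
contact_force: [-0.5, -0.1, -0.6]
finger_gap: 85.2
```

>>> {"op": "send_rows", "data": {"steps": [[1,[16.8,25.2,0],[0,0,0]],[1,[16.8,25.2,0],[0,0,0]],[1,[16.8,25.2,0],[0,0,0]],[1,[16.8,25.2,0],[0,0,0]],[1,[16.8,25.2,0],[0,0,0]],[1,[16.8,25.2,0],[0,0,0]],[1,[16.8,25.2,0],[0,0,0]],[1,[16.8,25.2,0],[0,0,0]],[1,[16.8,25.2,0],[0,0,0]],[1,[16.8,25.2,0],[0,0,0]],[1,[16.8,25.2,0],[0,0,0]],[1,[0,0,0],[0,0,0]]]}}

```text
clock: 4.05
eef_pos: [495.6, -50.8, 201.7]
tool_rot: [3.138, -0.003, -0.067]
contact_force: [0.2, 0.5, 0.5]
finger_gap: 85.7
```

```bash
cat > look.py <<'E'
from h import *
import sys
name=sys.argv[1]; np.set_printoptions(suppress=True,precision=1)
C=cam("wrist"); im=read_camera("wrist"); cv2.imwrite(f"pics/{name}.png",im)
Z=dict(switch_grip=97,lock_face=78,key_head=66,key_block=0,hood_rail=77)
for t in sys.argv[2:]:
    for d in finder.pinpoint("wrist",t)[:2]: print(t,d["location"],round(d["score"],2),ray(C,d["location"],Z[t]))
print(manip.get_state()["eef_pos"],manip.get_state()["tool_rot"])
E
python3 look.py w1 switch_grip lock_face hood_rail
```

```text
switch_grip [327.8, 257.5] 0.83 [503.6 -73.9  97. ]
lock_face [322.8, 433.6] 0.64 [ 490.3 -234.5   78. ]
hood_rail [429.3, 349.8] 0.68 [ 579.2 -162.5   77. ]
[491.5 -45.3 201.6] [-3.1  0.  -0.1]
```

View pics/w1.png

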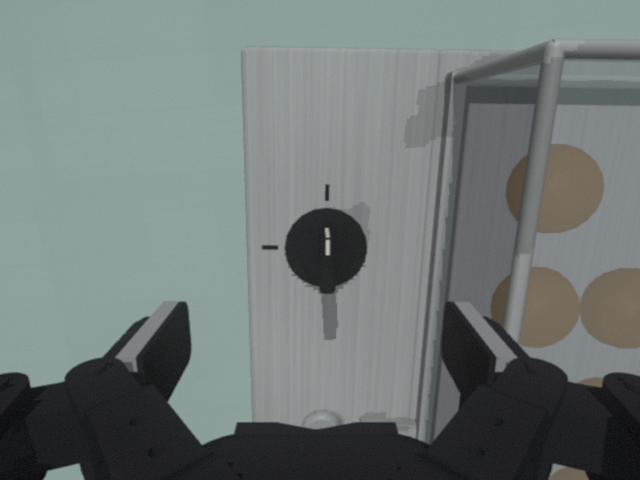

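```bash
python3 - <<'E'
from h import *
np.set_printoptions(suppress=True,precision=2)
for i in range(3):
    s=manip.get_state(); C=cam("wrist",s); im=read_camera("wrist"); print(s["eef_pos"],s["tool_rot"],[np.array(d["location"]) for d in finder.pinpoint("wrist","switch_grip")[:1]])
print("hub",ray(C,(326,248),84.5))
for uv in ((244,50),(253,400)): print(ray(C,uv,70))
print("marks",ray(C,(270,247),70),ray(C,(327,192),70))
cv2.imwrite("pics/w1z.png",cv2.resize(im[170:350,230:430],None,fx=3,fy=3,interpolation=2))
E
```

```text
[491.48 -45.26 201.62] [-3.14  0.   -0.06] [array([333.7, 268.7])]
[491.49 -44.91 201.87] [-3.14  0.   -0.06] [array([333.5, 266.9])]
[491.74 -44.98 201.98] [-3.14 -0.   -0.06] [array([334.2, 265. ])]
hub [498.7  -64.52  84.5 ]
[451.81  72.44  70.  ]
[ 430.33 -197.66   70.  ]
marks [456.68 -65.45  70.  ] [501.9  -26.43  70.  ]
```

View pics/w1z.png

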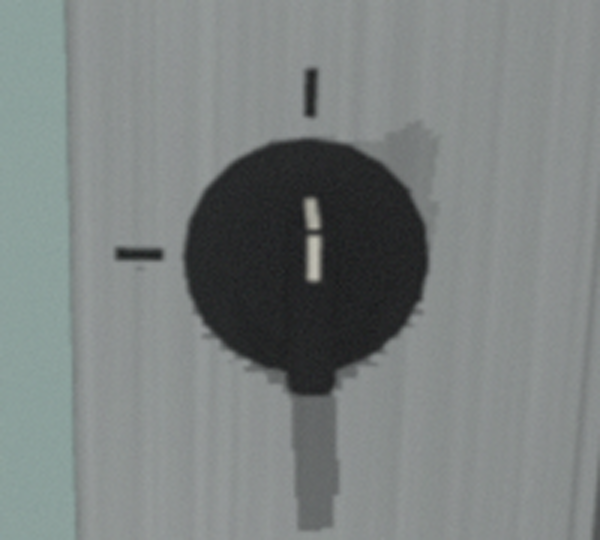

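```bash
python3 - <<'E'
from h import *
np.set_printoptions(suppress=True,precision=2)
C=cam("wrist"); print(manip.get_state()["clock"])
print("hub",ray(C,(332,255),84.5),ray(C,(333.8,267),97))
print("marks",ray(C,(276.5,254.5),70),ray(C,(333.5,200.5),70), "whiteline top", ray(C,(334.5,256),113.5),"shadow/bar end",ray(C,(333.5,299.5),113.5))
for uv in ((252.5,180),(255.5,350)): print(ray(C,uv,70))
E
```

```text
4.55
hub [502.95 -70.36  84.5 ] [503.48 -75.2   97.  ]
marks [461.28 -71.95  70.  ] [506.54 -33.29  70.  ] whiteline top [503.94 -61.89 113.5 ] shadow/bar end [501.72 -92.35 113.5 ]
[448.88 -14.64  70.  ]
[ 437.29 -151.5    70.  ]
```

>>> {"op": "send_rows", "data": {"steps": [[0.5,[6.7,14.1,10],[0,0,0.4]],[0.5,[6.7,14.1,10],[0,0,0]],[0.5,[0,0,10],[0,0,0]],[0.5,[0,0,10],[0,0,0]],[0.5,[0,0,10],[0,0,0]],[0.5,[0,0,10],[0,0,0]],[0.5,[0,0,0],[0,0,0]],[0.5,[0,0,0],[0,0,0]],[0.5,[0,0,0],[0,0,0]],[0.5,[0,0,0],[0,0,0]]]}}

```text
clock: 5.38
eef_pos: [504.2, -75.0, 142.4]
tool_rot: [3.141, -0.001, -0.07]
contact_force: [0.9, -0.4, -0.2]
finger_gap: 42.6
```

```bash
python3 look.py w2 switch_grip
```

```text
switch_grip [306.8, 249.1] 0.56 [500.4 -72.9  97. ]
[504.2 -75.  142.4] [ 3.1 -0.  -0.1]
```

View pics/w2.png

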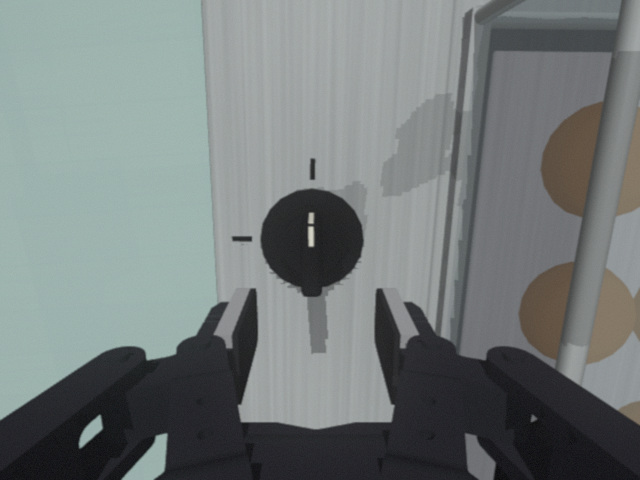

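>>> {"op": "send_rows", "data": {"steps": [[0.5,[-1,0,10],[0,0,0]],[0.5,[-1,0,10],[0,0,0]],[0.5,[0,0,10],[0,0,0]],[0.5,[0,0,10],[0,0,0]],[0.5,[0,0,10],[0,0,0]],[0.5,[0,0,0],[0,0,0]],[0.5,[0,0,0],[0,0,0]],[0.5,[0,0,0],[0,0,0]]]}}

```text
clock: 6.15
eef_pos: [502.0, -75.0, 91.7]
tool_rot: [-3.142, -0.0, -0.07]
contact_force: [-0.0, 0.1, 1.7]
finger_gap: 42.9
```

>>> {"op": "send_rows", "data": {"steps": [[0.25,[0,0,0],[0,0,0]],[0.15,[0,0,0],[0,0,0]],[0,[0,0,0],[0,0,0]],[0,[0,0,0],[0,0,0]],[0,[0,0,0],[0,0,0]],[0,[0,0,0],[0,0,0]],[0,[0,0,0],[0,0,0]],[0,[0,0,0],[0,0,0]]], "grip_force": 40}}

```text
clock: 6.82
eef_pos: [501.7, -74.8, 91.8]
tool_rot: [-3.142, -0.0, -0.07]
contact_force: [0.9, 1.1, 0.0]
finger_gap: -0.0
```

```bash
python3 look.py w3; python3 - <<'E'
from h import *
im=read_camera("scene");cv2.imwrite("pics/s3.png",cv2.resize(im[120:270,260:420],None,fx=4,fy=4))
print(manip.get_state())
E
```

```text
[501.7 -74.9  91.8] [-3.1  0.  -0.1]
{'clock': 6.9167, 'joints': array([-2.85395469e-01,  2.64881354e-01,  1.81733652e+00,  1.10578449e-04,
        1.05938667e+00, -2.15167972e-01]), 'dq': array([-0.00117852, -0.00098884,  0.00093375,  0.00015095, -0.0021283 ,
       -0.00099405]), 'joint_torque': array([ 2.71450554e-03, -3.72199452e+01, -2.08160412e+01,  3.99649962e-04,
        7.33580728e-04, -1.65012904e-05]), 'eef_pos': array([501.72993193, -74.84496887,  91.7728445 ]), 'tool_rot': array([-3.14149591e+00, -8.96455316e-06, -7.02816161e-02]), 'contact_force': array([ 0.24060085, -0.9885984 , -0.12667834]), 'torque': array([-0.01473316,  0.02070345, -0.04536372]), 'finger_gap': 0.08838975889397589}
```

View pics/w3.png

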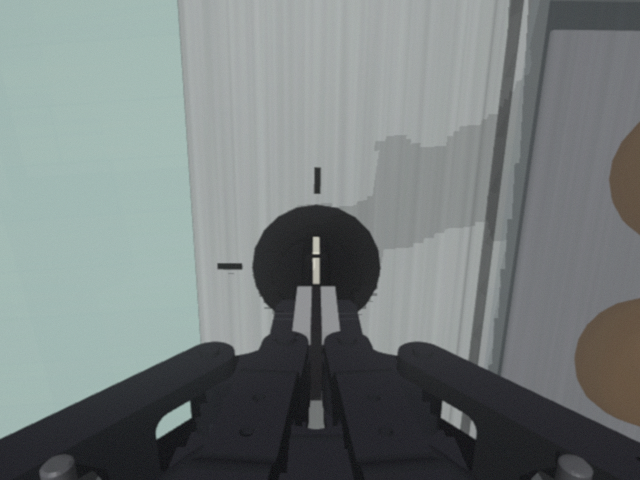

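View pics/s3.png

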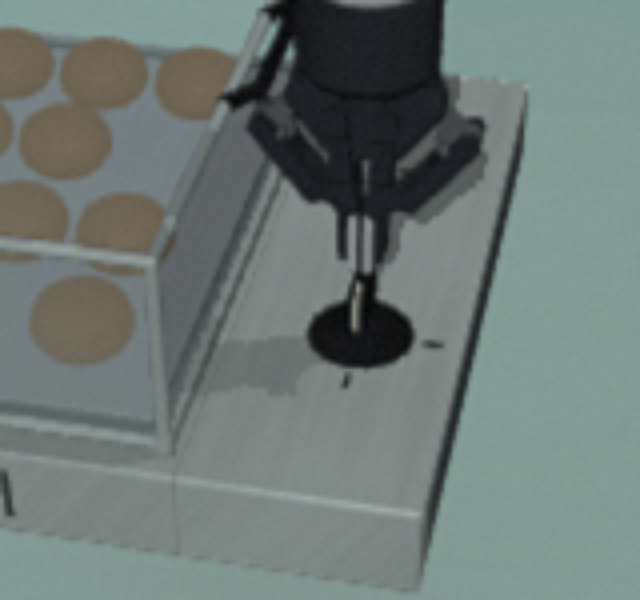

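```bash
python3 - <<'E'
from h import *
np.set_printoptions(suppress=True,precision=1)
s=manip.get_state();C=cam("wrist",s);im=cv2.imread("pics/w3.png")
print("tcp",proj(C,s["eef_pos"]))
for dz in (0,19): print([proj(C,s["eef_pos"]+np.array([dx,dy,dz])) for dx,dy in ((0,11),(0,-11))])
ex=np.array([np.cos(-.071),np.sin(-.071),0]);ey=np.array([-ex[1],ex[0],0])
c=np.array([503.3,-74,0])
for z,col in ((113.5,(0,0,255)),(84.5,(0,255,0))):
    P=[proj(C,c+a*ex+b*ey+[0,0,z]) for a,b in ((-5.5,20),(5.5,20),(5.5,-20),(-5.5,-20))]
    cv2.polylines(im,[np.int32(np.round(P))],True,col)
P=[proj(C,c+18*np.cos(t)*ex+18*np.sin(t)*ey+[0,0,84.5]) for t in np.linspace(0,6.28,40)]
cv2.polylines(im,[np.int32(np.round(P))],True,(255,255,0))
cv2.imwrite("pics/w3o.png",cv2.resize(im[180:440,220:420],None,fx=3,fy=2.3))
print(ray(C,(316,257),113.5), ray(C,(316,284),113.5))
E
```

```text
tcp [313.8 283.1]
[array([312. , 259.3]), array([315.6, 306.3])]
[array([311.5, 274.6]), array([315.6, 326.2])]
[504.  -56.  113.5] [503.3 -66.8 113.5]
```

View pics/w3o.png

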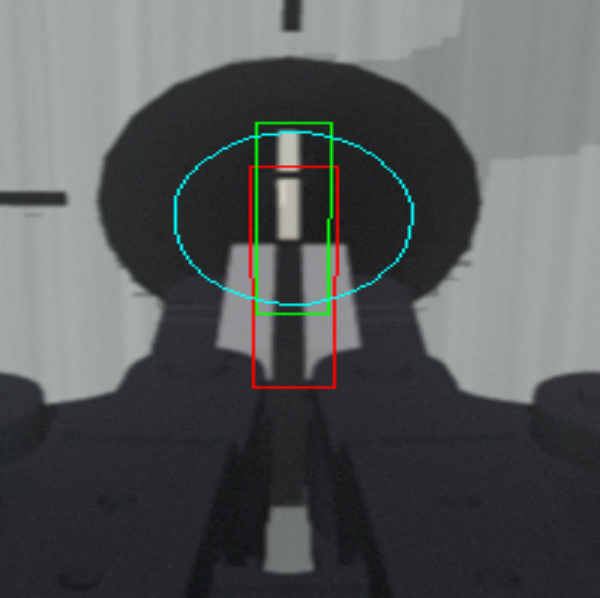

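```bash
python3 - <<'E'
from h import *
im=cv2.imread("pics/w3.png")
z=cv2.resize(im[190:440,220:420],None,fx=4,fy=2.4,interpolation=2).astype(float)
cv2.imwrite("pics/w3g.png",np.clip(255*(z/255)**0.45,0,255).astype(np.uint8))
E
```

```text
(no output)
```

View pics/w3g.png

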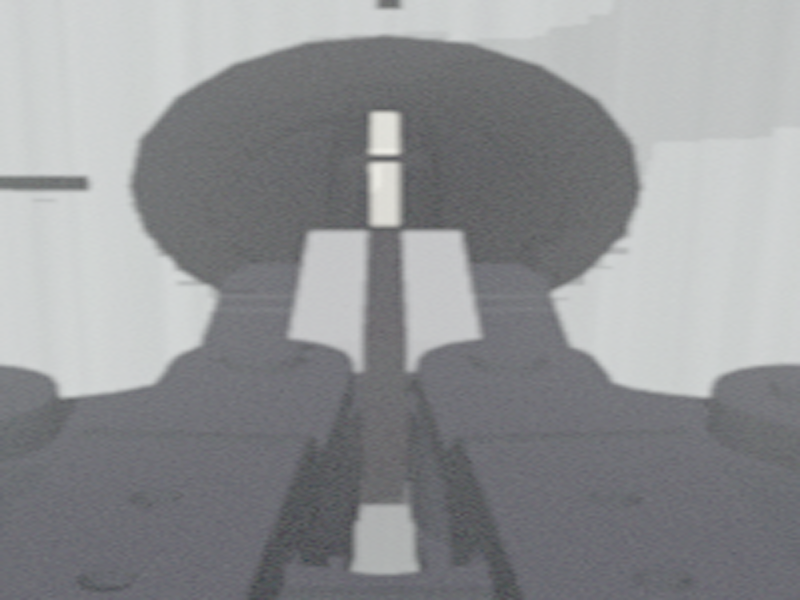

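```bash
python3 - <<'E'
from h import *
np.set_printoptions(suppress=True,precision=1)
S=cam("scene");s=manip.get_state();e=s["eef_pos"]
f=lambda X:(proj(S,X)-[260,120])*4
for dz in (0,10,20,30): print(dz,f(e+[0,11,dz]),f(e+[0,0,dz]))
print("bar top +end",f([504.7,-54,113.5]),"top c",f([503.3,-74,113.5]),"-end",f([501.9,-94,113.5]), "hub",f([503.3,-74,84.5]))
im=read_camera("scene");z=cv2.resize(im[150:225,310:390],None,fx=8,fy=8,interpolation=2).astype(float)
cv2.imwrite("pics/s3g.png",np.clip(255*(z/255)**0.5,0,255).astype(np.uint8))
E
```

```text
0 [361.8 316. ] [363.9 304.1]
10 [362.2 301.8] [364.3 290. ]
20 [362.6 287.4] [364.7 275.6]
30 [362.9 272.8] [365.1 261. ]
bar top +end [355.3 295.1] top c [361.8 273.8] -end [368.1 253. ] hub [360.7 315. ]
```

View pics/s3g.png

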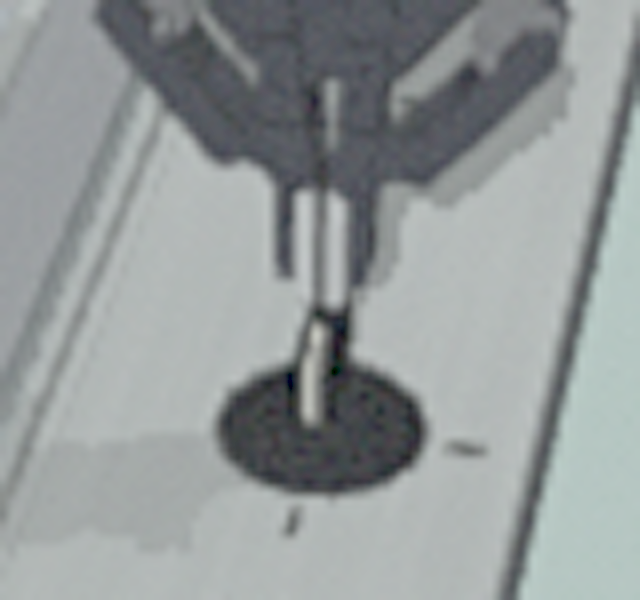

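```bash
python3 - <<'E'
from rig import manip
print(manip.grip_point_offset,[a for a in dir(manip) if a[0]!='_'])
E
```

```text
18.700000000000003 ['MotionError', 'get_state', 'grip_point_offset']
```

>>> {"op": "send_rows", "data": {"steps": [[0.7,[0,0,0],[0,0,0]],[0.7,[0,0,0],[0,0,0]],[0.7,[0,0,0],[0,0,0]],[0.7,[0,0,0],[0,0,0]],[0.7,[0,0,0],[0,0,0]],[0.7,[0,0,4],[0,0,0]],[0.7,[0,0,4],[0,0,0]],[0.7,[0,0,4],[0,0,0]],[0.7,[0,0,0],[0,0,0]],[0.7,[0,0,0],[0,0,0]]], "grip_force": 20}}

```text
clock: 7.8
eef_pos: [501.3, -74.8, 79.3]
tool_rot: [-3.141, 0.001, -0.07]
contact_force: [-0.3, -0.3, -0.6]
finger_gap: 59.7
```

>>> {"op": "send_rows", "data": {"steps": [[0,[0,0,0],[0,0,0]],[0,[0,0,0],[0,0,0]],[0,[0,0,0],[0,0,0]],[0,[0,0,0],[0,0,0]],[0,[0,0,0],[0,0,0]],[0,[0,0,0],[0,0,0]],[0,[0,0,0],[0,0,0]],[0,[0,0,0],[0,0,0]]], "grip_force": 20}}

```text
clock: 8.47
eef_pos: [501.9, -74.9, 80.0]
tool_rot: [-3.142, -0.0, -0.07]
contact_force: [-0.3, -0.4, 2.5]
finger_gap: 10.0
```

```bash
python3 look.py w4; python3 - <<'E'
from h import *
im=read_camera("scene");z=cv2.resize(im[150:225,310:390],None,fx=8,fy=8,interpolation=2).astype(float)
cv2.imwrite("pics/s4g.png",np.clip(255*(z/255)**0.5,0,255).astype(np.uint8))
E
```

```text
[501.9 -74.9  80. ] [ 3.1 -0.  -0.1]
```

View pics/s4g.png

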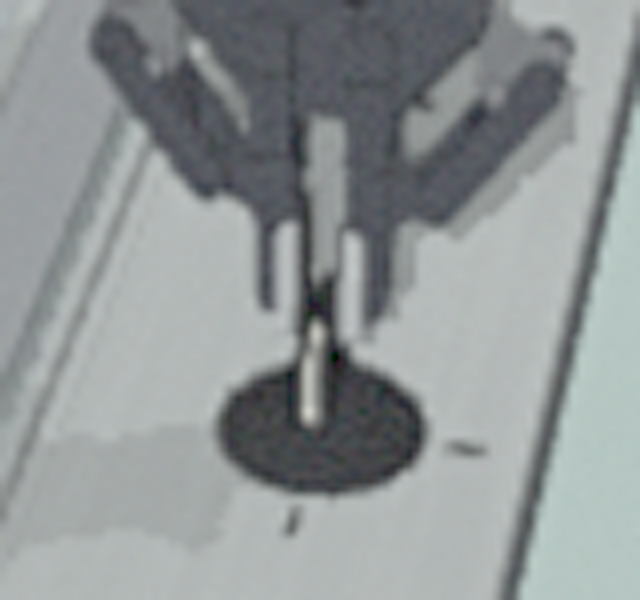

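View pics/w4.png

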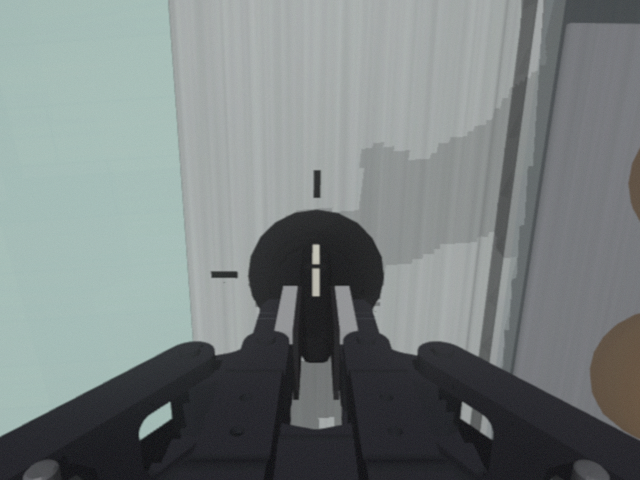

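>>> {"op": "send_rows", "data": {"steps": [[0.35,[0,0,0],[0,0,0]],[0.35,[0,0,0],[0,0,0]],[0.35,[0,0,0],[0,0,0]],[0.35,[0,0,4],[0,0,0]],[0.35,[0,0,4],[0,0,0]],[0.35,[0,0,2],[0,0,0]],[0.35,[0,0,0],[0,0,0]],[0.35,[0,0,0],[0,0,0]]], "grip_force": 20}}

```text
clock: 9.23
eef_pos: [501.5, -74.8, 69.4]
tool_rot: [-3.141, 0.001, -0.07]
contact_force: [0.0, -0.1, -0.7]
finger_gap: 29.9
```

```bash
python3 look.py w5; python3 - <<'E'
from h import *
im=read_camera("scene");z=cv2.resize(im[150:225,310:390],None,fx=8,fy=8,interpolation=2).astype(float)
cv2.imwrite("pics/s5g.png",np.clip(255*(z/255)**0.5,0,255).astype(np.uint8))
E
```

```text
[501.7 -74.9  69.6] [-3.1  0.  -0.1]
```

View pics/s5g.png

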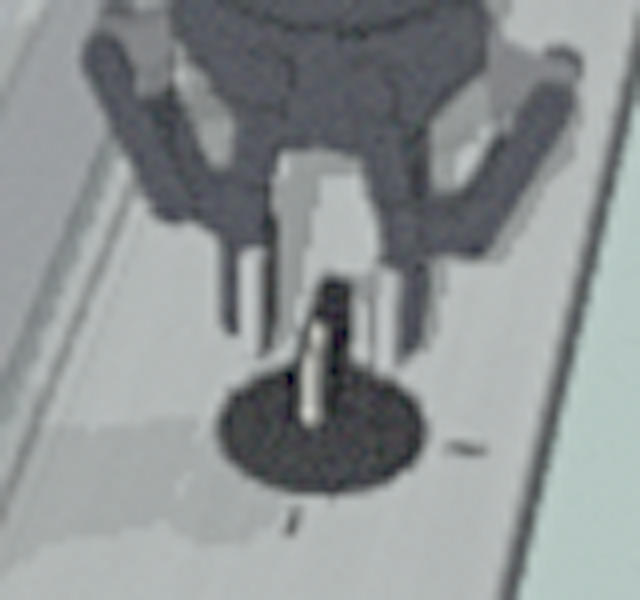

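>>> {"op": "send_rows", "data": {"steps": [[0.35,[0,0,4],[0,0,0]],[0.35,[0,0,3],[0,0,0]],[0.35,[0,0,0],[0,0,0]],[0,[0,0,0],[0,0,0]],[0,[0,0,0],[0,0,0]],[0,[0,0,0],[0,0,0]],[0,[0,0,0],[0,0,0]],[0,[0,0,0],[0,0,0]],[0,[0,0,0],[0,0,0]]], "grip_force": 50}}

```text
clock: 10.08
eef_pos: [501.8, -74.9, 62.8]
tool_rot: [-3.141, -0.0, -0.07]
contact_force: [0.5, 0.5, -0.9]
finger_gap: 9.8
```

>>> {"op": "send_rows", "data": {"steps": [[0,[0,0,0],[0,0,-6]],[0,[0,0,0],[0,0,-6]],[0,[0,0,0],[0,0,-6]],[0,[0,0,0],[0,0,-6]],[0,[0,0,0],[0,0,-6]],[0,[0,0,0],[0,0,-6]],[0,[0,0,0],[0,0,-6]],[0,[0,0,0],[0,0,-6]],[0,[0,0,0],[0,0,-6]],[0,[0,0,0],[0,0,-6]],[0,[0,0,0],[0,0,-6]],[0,[0,0,0],[0,0,0]]]}}

```text
clock: 11.08
eef_pos: [500.9, -75.3, 62.8]
tool_rot: [-3.141, 0.002, 1.084]
contact_force: [-1.4, -1.2, 3.2]
finger_gap: 9.9
```

>>> {"op": "send_rows", "data": {"steps": [[0,[0,0,0],[0,0,-6]],[0,[0,0,0],[0,0,-6]],[0,[0,0,0],[0,0,-6]],[0,[0,0,0],[0,0,-6]],[0,[0,0,0],[0,0,-2]],[0,[0,0,0],[0,0,0]],[0,[0,0,0],[0,0,0]],[0,[0,0,0],[0,0,0]]]}}

```text
clock: 11.75
eef_pos: [500.8, -75.6, 62.8]
tool_rot: [-3.14, 0.001, 1.53]
contact_force: [-2.7, -4.6, 2.2]
finger_gap: 9.9
```

```bash
python3 look.py w6; python3 - <<'E'
from h import *
print(manip.get_state())
im=read_camera("scene");z=cv2.resize(im[150:225,310:390],None,fx=8,fy=8,interpolation=2).astype(float)
cv2.imwrite("pics/s6g.png",np.clip(255*(z/255)**0.5,0,255).astype(np.uint8))
E
```

```text
[500.9 -75.6  62.8] [-3.1  0.   1.5]
{'clock': 11.8, 'joints': array([-2.86383960e-01,  2.96487229e-01,  1.85712594e+00, -1.40676723e-03,
        9.89211865e-01, -1.81573644e+00]), 'dq': array([ 0.0011138 , -0.00103544, -0.00068565, -0.00020315, -0.00104137,
        0.00087391]), 'joint_torque': array([  3.39560173, -36.92044973, -20.26270866,   0.96763697,
        -0.75068241,  -1.06530346]), 'eef_pos': array([500.86444837, -75.63029146,  62.83287644]), 'tool_rot': array([-3.14011179e+00,  8.40512984e-04,  1.53012664e+00]), 'contact_force': array([-2.16434438, -4.35266998,  1.89429499]), 'torque': array([-0.77885904,  0.58219298, -1.04500154]), 'finger_gap': 9.965111415942632}
```

View pics/s6g.png

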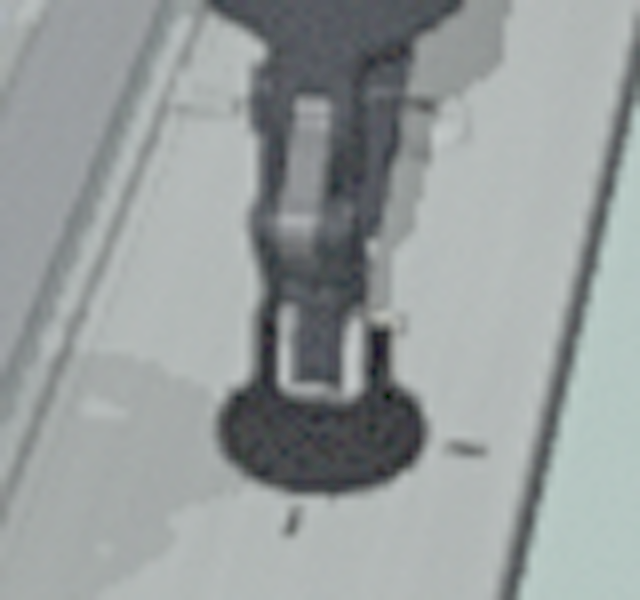

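View pics/w6.png

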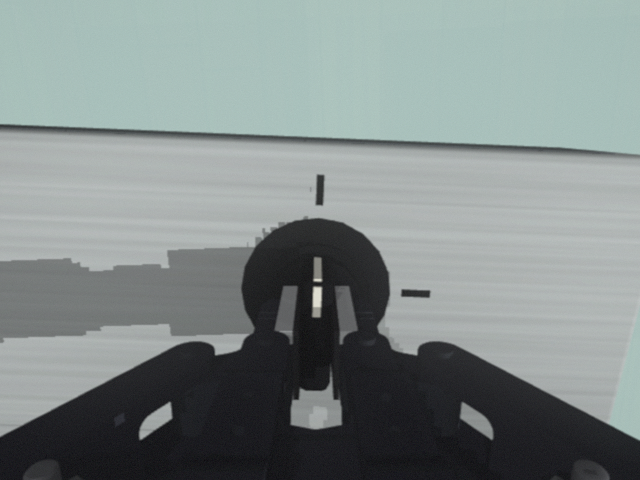

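>>> {"op": "send_rows", "data": {"steps": [[0,[0,0,0],[0,0,1.5]],[0.4,[0,0,0],[0,0,0]],[0.4,[0,0,0],[0,0,0]],[0.4,[0,0,0],[0,0,0]],[0.4,[0,0,0],[0,0,0]],[0.4,[0,0,-10],[0,0,0]],[0.4,[0,0,-20],[0,0,0]],[0.4,[0,0,-25],[0,0,0]],[0.4,[0,0,-25],[0,0,0]],[0.4,[0,0,-25],[0,0,0]],[0.4,[0,0,-25],[0,0,0]],[0.4,[0,0,0],[0,0,0]]]}}

```text
clock: 12.85
eef_pos: [505.3, -75.6, 198.8]
tool_rot: [3.13, 0.002, 1.509]
contact_force: [-0.3, -0.4, -0.4]
finger_gap: 34.2
```

```bash
python3 look.py w7 switch_grip; python3 - <<'E'
from h import *
print(manip.get_state())
E
```

```text
switch_grip [316.2, 219.4] 0.66 [503.  -74.3  97. ]
[502.6 -74.9 194.5] [3.1 0.  1.5]
{'clock': 12.95, 'joints': array([-2.85229156e-01,  1.77460999e-01,  1.65713526e+00,  2.50628650e-04,
        1.30343180e+00, -1.79464060e+00]), 'dq': array([-0.00144059,  0.024785  ,  0.05225571, -0.00292432, -0.00432476,
       -0.00207121]), 'joint_torque': array([ 6.46058106e-03, -3.63857353e+01, -2.52113503e+01,  2.79536755e-03,
       -6.07132469e-02,  3.34202196e-04]), 'eef_pos': array([502.56686137, -74.9436281 , 194.50038879]), 'tool_rot': array([3.13806329e+00, 5.55341513e-04, 1.50934468e+00]), 'contact_force': array([ 0.12337335, -0.09667796, -0.37630168]), 'torque': array([ 0.01392547,  0.01543994, -0.01581345]), 'finger_gap': 34.001839787642105}
```

View pics/w7.png

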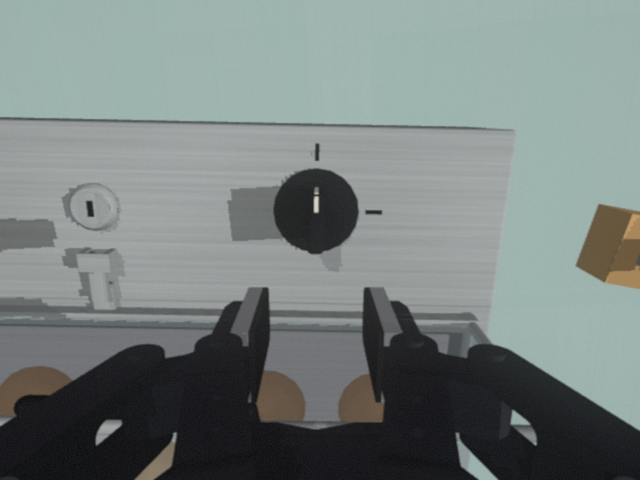

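>>> {"op": "send_rows", "data": {"steps": [[0.4,[27,0,0],[0,0,0]],[0.4,[27,0,0],[0,0,0]],[0.4,[27,0,0],[0,0,0]],[0.4,[27,0,0],[0,0,0]],[0.4,[27,0,0],[0,0,0]],[0.4,[27,4,0],[0,0,0]],[0.4,[27,10,0],[0,0,0]],[0.4,[27,10,0],[0,0,0]],[0.4,[27,10,0],[0,0,0]],[0.4,[27,10,0],[0,0,0]],[0.4,[0,0,0],[0,0,5]],[0.4,[0,0,0],[0,0,4.7]]]}}

```text
clock: 13.95
eef_pos: [561.7, 193.6, 190.8]
tool_rot: [-3.139, 0.001, 1.338]
contact_force: [-0.3, -0.6, 0.0]
finger_gap: 34.1
```

>>> {"op": "send_rows", "data": {"steps": [[0.4,[0,0,0],[0,0,0]],[0.4,[0,0,0],[0,0,0]],[0.4,[0,0,0],[0,0,0]],[0.4,[0,0,0],[0,0,0]]]}}

```text
clock: 14.28
eef_pos: [561.9, 191.5, 192.5]
tool_rot: [-3.141, 0.0, 1.341]
contact_force: [0.1, 0.4, -0.3]
finger_gap: 34.3
```

```bash
python3 look.py w8 key_head key_block; python3 - <<'E'
from h import *
print(manip.get_state()["tool_rot"])
C=cam("wrist"); im=read_camera("wrist")
for d in finder.cut_out("wrist","key_block")[:1]+finder.cut_out("wrist","key_head")[:1]:
    m=d["mask"].astype(np.uint8); print(d["score"],d["box"],m.sum())
i=cv2.imread("pics/w8.png")
cv2.imwrite("pics/w8z.png",cv2.resize(i[120:330,210:430],None,fx=3.5,fy=2.8,interpolation=2))
E
```

```text
key_head [313.1, 219.2] 0.65 [563.3 190.5  66. ]
key_block [314.6, 198.2] 0.59 [559.6 192.3   0. ]
[562.2 191.6 192.9] [ 3.1 -0.   1.3]
[ 3.14156419e+00 -1.29406667e-04  1.34000318e+00]
0.63 [314.9, 204.0, 63.1, 83.8] 3957
0.6 [313.7, 218.0, 18.2, 48.8] 732
```

View pics/w8.png

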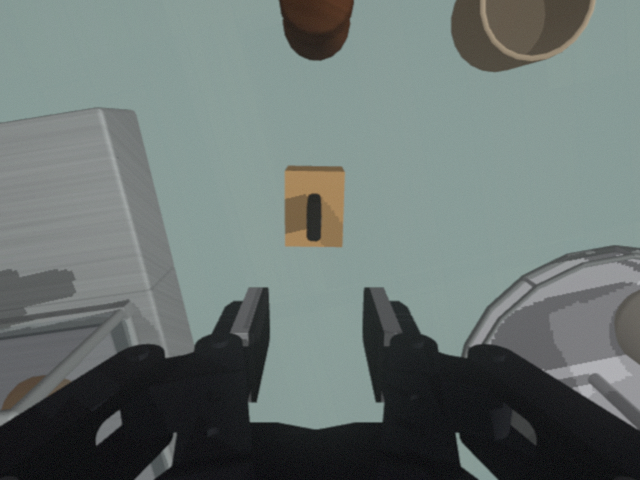

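View pics/w8z.png

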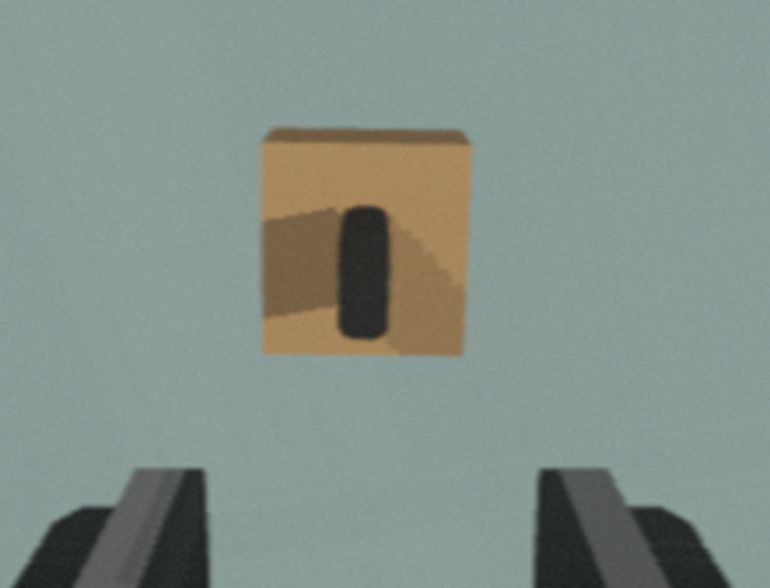

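>>> {"op": "send_rows", "data": {"steps": [[0.4,[-1.5,1,15],[0,0,0]],[0.4,[0,0,20],[0,0,0]],[0.4,[0,0,20],[0,0,0]],[0.4,[0,0,20],[0,0,0]],[0.4,[0,0,20],[0,0,0]],[0.4,[0,0,20],[0,0,0]],[0.4,[0,0,0],[0,0,0]],[0.4,[0,0,0],[0,0,0]],[0.4,[0,0,0],[0,0,0]],[0.4,[0,0,0],[0,0,0]]]}}

```text
clock: 15.42
eef_pos: [564.2, 190.5, 79.4]
tool_rot: [3.139, -0.001, 1.34]
contact_force: [0.0, 0.3, 0.5]
finger_gap: 34.5
```

```bash
python3 look.py w9 key_head; python3 - <<'E'
from h import *
im=read_camera("scene");z=cv2.resize(im[240:330,260:350],None,fx=6.5,fy=6.5,interpolation=2).astype(float)
cv2.imwrite("pics/s9g.png",np.clip(255*(z/255)**0.5,0,255).astype(np.uint8))
E
```

```text
key_head [310.9, 263.5] 0.81 [561.4 190.2  66. ]
[563.9 190.5  79.3] [ 3.1 -0.   1.3]
```

View pics/w9.png

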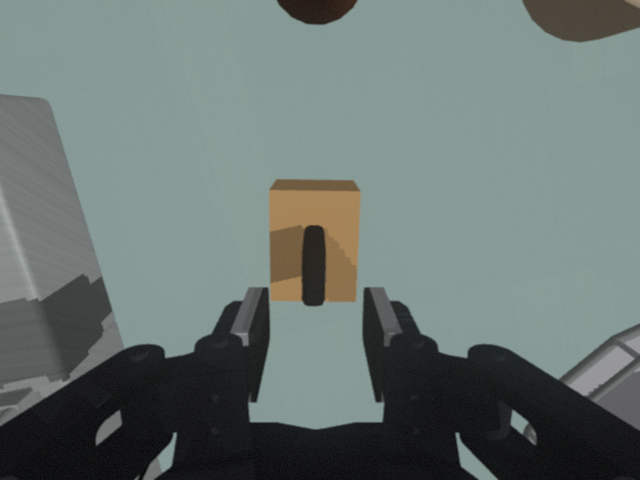

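View pics/s9g.png

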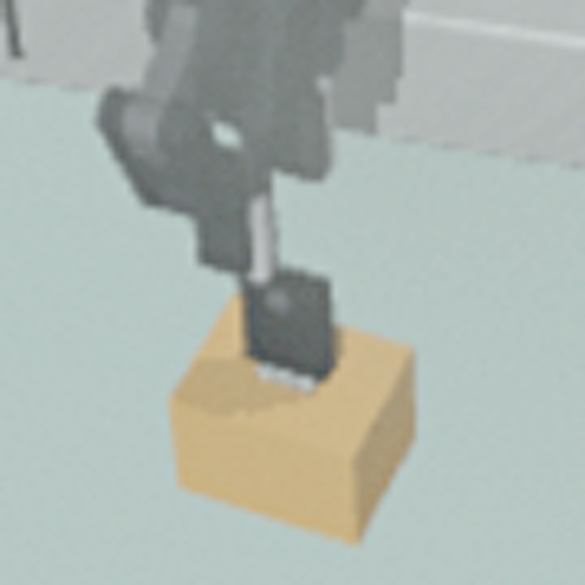

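>>> {"op": "send_rows", "data": {"steps": [[0.4,[-0.8,-1,10],[0,0,0]],[0.4,[0,0,10],[0,0,0]],[0.4,[0,0,10],[0,0,0]],[0.4,[0,0,10],[0,0,0]],[0.4,[0,0,10],[0,0,0]],[0.4,[0,0,5],[0,0,0]],[0.4,[0,0,0],[0,0,0]],[0.4,[0,0,0],[0,0,0]]]}}

```text
clock: 16.23
eef_pos: [561.6, 189.6, 22.2]
tool_rot: [-3.141, 0.0, 1.34]
contact_force: [1.2, -0.6, 0.1]
finger_gap: 34.1
```

```bash
python3 look.py w10; python3 - <<'E'
from h import *
im=read_camera("scene");z=cv2.resize(im[240:330,260:350],None,fx=6.5,fy=6.5,interpolation=2).astype(float)
cv2.imwrite("pics/s10g.png",np.clip(255*(z/255)**0.5,0,255).astype(np.uint8))
E
```

```text
[562.  189.7  22.8] [ 3.1 -0.   1.3]
```

View pics/w10.png

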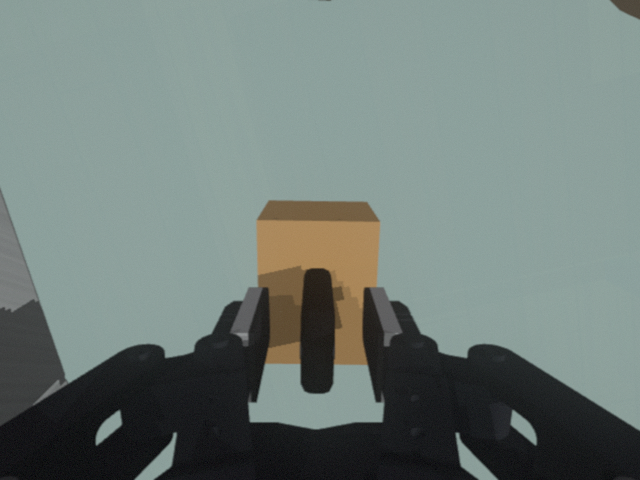

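View pics/s10g.png

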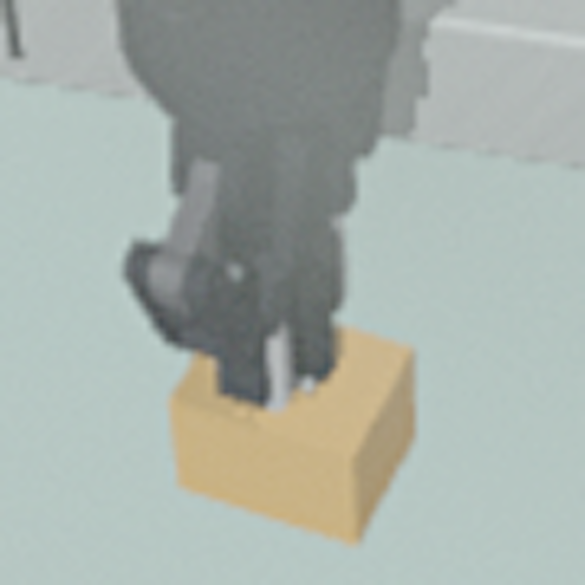

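>>> {"op": "send_rows", "data": {"steps": [[0.4,[0,0,-4],[0,0,0]],[0.4,[0,0,0],[0,0,0]],[0,[0,0,0],[0,0,0]],[0,[0,0,0],[0,0,0]],[0,[0,0,0],[0,0,0]],[0,[0,0,0],[0,0,0]],[0,[0,0,0],[0,0,0]],[0,[0,0,0],[0,0,0]],[0,[0,0,0],[0,0,0]]], "grip_force": 80}}

```text
clock: 17.08
eef_pos: [562.2, 189.7, 27.4]
tool_rot: [3.141, -0.0, 1.34]
contact_force: [-1.0, 0.3, 5.9]
finger_gap: 8.8
```

```bash
python3 look.py w11; python3 -c "
from rig import manip;print(manip.get_state())"
```

```text
[562.2 189.7  27.4] [ 3.1 -0.   1.3]
{'clock': 17.1333, 'joints': array([ 2.08254057e-01,  4.45962202e-01,  1.71166838e+00,  5.78352757e-05,
        9.82881185e-01, -1.13170126e+00]), 'dq': array([ 0.00070608,  0.00024708,  0.00148087, -0.0007585 , -0.00074974,
       -0.00068922]), 'joint_torque': array([ 4.03879595e-02, -4.33604157e+01, -1.81724721e+01,  4.14468348e-02,
       -2.21179398e-01,  7.56553800e-04]), 'eef_pos': array([562.15195095, 189.74474121,  27.44340863]), 'tool_rot': array([ 3.14063478e+00, -5.03095056e-04,  1.33992350e+00]), 'contact_force': array([0.56730026, 0.40430951, 5.862109  ]), 'torque': array([-0.0578157 ,  0.10519583,  0.05221974]), 'finger_gap': 9.205786044283021}
```

View pics/w11.png

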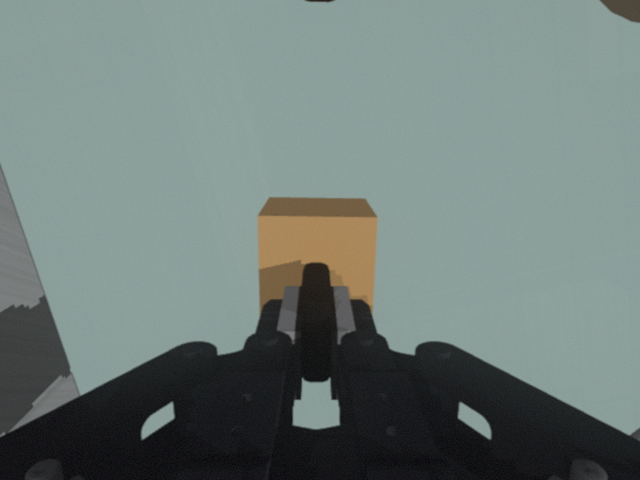

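>>> {"op": "send_rows", "data": {"steps": [[0,[0,0,-5],[0,0,0]],[0,[0,0,-8],[0,0,0]],[0,[0,0,-10],[0,0,0]],[0,[0,0,-15],[0,0,0]],[0,[0,0,-20],[0,0,0]],[0,[0,0,-20],[0,0,0]],[0,[0,0,-20],[0,0,0]],[0,[0,0,-20],[0,0,0]],[0,[0,0,-20],[0,0,0]],[0,[0,0,-20],[0,0,0]],[0,[0,0,0],[0,0,0]],[0,[0,0,0],[0,0,0]]]}}

```text
clock: 18.13
eef_pos: [562.3, 189.9, 186.4]
tool_rot: [3.139, -0.001, 1.34]
contact_force: [-0.2, -0.4, -0.8]
finger_gap: 9.1
```

```bash
python3 look.py w12 key_head; python3 - <<'E'
from h import *
im=read_camera("scene");cv2.imwrite("pics/s12.png",im)
E
```

```text
key_head [315.5, 316.0] 0.91 [636.5 173.6  66. ]
[560.8 189.5 184. ] [-3.1  0.   1.3]
```

View pics/w12.png

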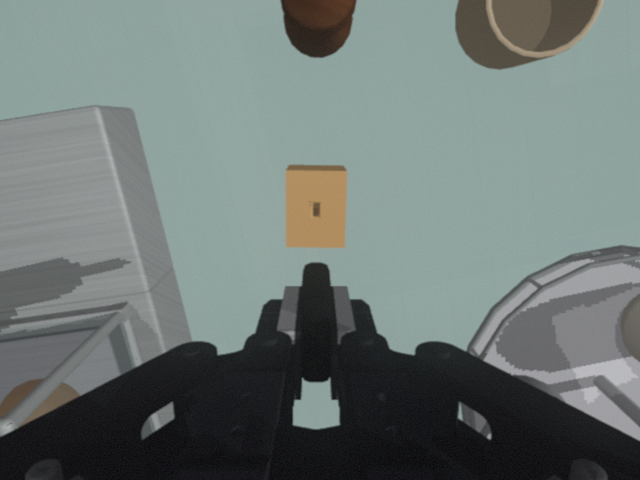

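View pics/s12.png

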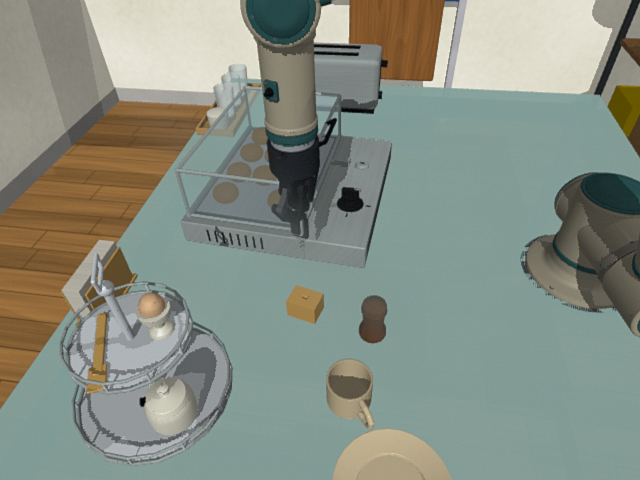

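```bash
python3 - <<'E'
from h import *
np.set_printoptions(suppress=True,precision=3)
s=manip.get_state();C=cam("wrist",s);im=read_camera("wrist")
print(s["eef_pos"],s["tool_rot"],s["dq"])
cv2.imwrite("pics/w13z.png",cv2.resize(im[150:265,270:365],None,fx=7,fy=5,interpolation=2))
np.save("C13.npy",np.array([C[0],C[1],np.tile(C[2],(3,1))]))
E
```

```text
[560.639 189.484 183.557] [-3.139  0.001  1.34 ] [ 0.     0.008  0.003 -0.001  0.001 -0.   ]
```

View pics/w13z.png

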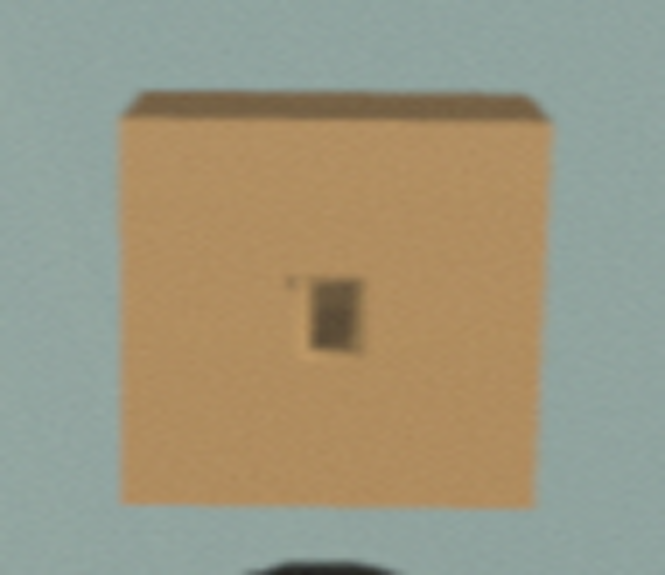

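>>> {"op": "send_rows", "data": {"steps": [[0,[0,0,-18],[0,0,0]],[0,[0,0,-17],[0,0,0]],[0,[-30,2,0],[0,0,0]],[0,[-30,2,0],[0,0,0]],[0,[-30,2,0],[0,0,0]],[0,[-30,2,0],[0,0,0]],[0,[-30,2,0],[0,0,0]],[0,[-30,2,0],[0,0,0]],[0,[-30,2,0],[0,0,0]],[0,[-30,2,0],[0,0,0]],[0,[-30,2,0],[0,0,0]],[0,[-30,2,0],[0,0,0]]]}}

```text
clock: 19.33
eef_pos: [511.5, -108.1, 218.6]
tool_rot: [-3.139, -0.0, 1.34]
contact_force: [0.5, -0.5, -1.0]
finger_gap: 8.6
```

>>> {"op": "send_rows", "data": {"steps": [[0,[-30,2,0],[0,0,0]],[0,[-30,2,0],[0,0,0]],[0,[-30,2,0],[0,0,0]],[0,[-30,3,0],[0,0,0]],[0,[-7,1,0],[0,0,0]],[0,[0,0,0],[0,0,-4.6]],[0,[0,0,0],[0,0,-4.6]],[0,[0,0,0],[0,0,0]],[0,[0,0,0],[0,0,0]],[0,[0,0,0],[0,0,0]],[0,[0,0,0],[0,0,0]],[0,[0,0,0],[0,0,0]]]}}

```text
clock: 20.33
eef_pos: [493.3, -232.5, 219.7]
tool_rot: [-3.141, -0.0, 1.5]
contact_force: [-0.1, 0.1, -0.4]
finger_gap: 9.1
```

```bash
python3 - <<'E'
from h import *
np.set_printoptions(suppress=True,precision=3)
A=np.load("C13.npy");C0=(A[0],A[1],A[2][0])
slot=ray(C0,(317.9,212.8),42); print("slot",slot)
s=manip.get_state();C=cam("wrist",s);im=read_camera("wrist")
print(s["eef_pos"],s["tool_rot"],s["clock"],s["finger_gap"],s["dq"])
cv2.imwrite("pics/w14.png",im)
for d in finder.pinpoint("wrist","lock_face")[:2]: print(d["location"],d["score"],ray(C,d["location"],78))
cv2.imwrite("pics/w14z.png",cv2.resize(im[140:290,240:390],None,fx=5,fy=4,interpolation=2))
A=np.save("C14.npy",np.array([C[0],C[1],np.tile(C[2],(3,1))]))
E
```

```text
slot [561.014 192.191  42.   ]
[ 493.26  -232.486  219.691] [-3.141 -0.     1.5  ] 20.3333 9.068005629261148 [-0.002  0.001 -0.002  0.001 -0.001 -0.004]
[314.5, 207.9] 0.67 [ 489.786 -232.038   78.   ]
```

View pics/w14.png

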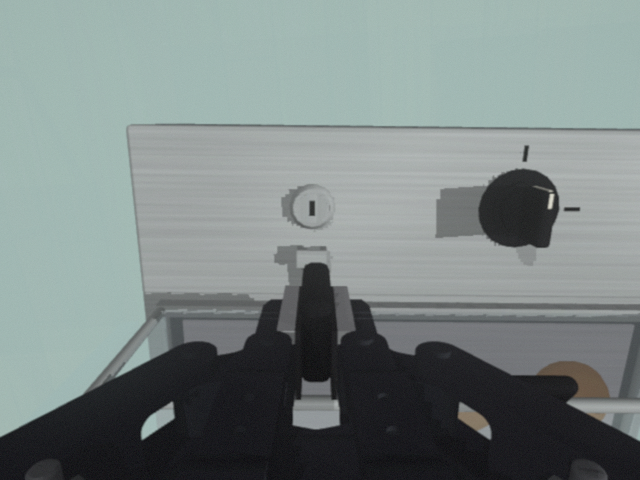

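View pics/w14z.png

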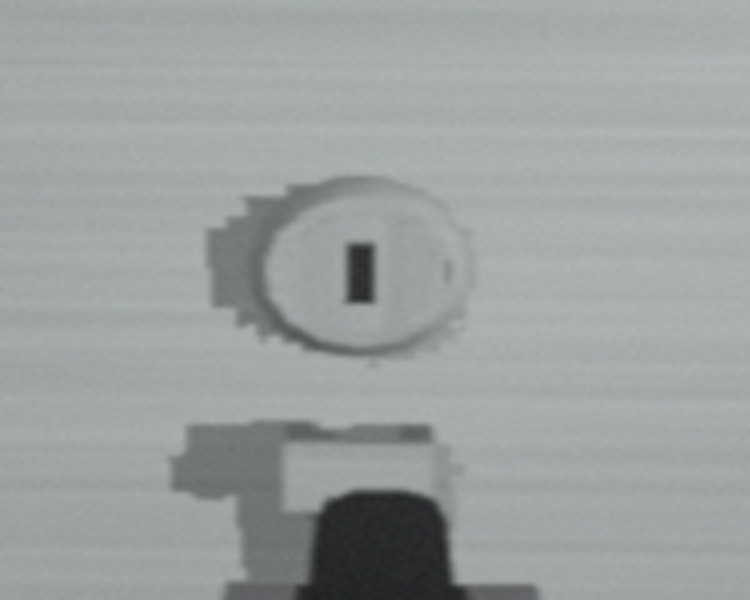

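```bash
python3 - <<'E'
from h import *
np.set_printoptions(suppress=True,precision=2)
A=np.load("C14.npy");C=(A[0],A[1],A[2][0])
L=ray(C,(312.2,208.2),78); print("lock",L)
s=manip.get_state(); y=s["tool_rot"][2]
tx=np.array([np.cos(y),np.sin(y),0]);ty=np.array([np.sin(y),-np.cos(y),0])
d=L-s["eef_pos"]; print("rel",d@tx,d@ty,"move",d@tx-2.12,d@ty+1.67)
e=[ray(C,p,70) for p in ((129,126),(638,128))]; v=e[0]-e[1]; print("front edge yaw",np.arctan2(-v[1],-v[0])-np.pi/2, e)
# keyway endpoints
a=ray(C,(240+361/5,140+245/4),78);b=ray(C,(240+361/5,140+301/4),78);print(a,b)
# block yaw in C13 vs tool
A=np.load("C13.npy");C0=(A[0],A[1],A[2][0])
f=lambda u,v:ray(C0,(270+u/7,150+v/5),42)
P=[f(121,120),f(550,120),f(535,507),f(122,504)]
print([np.arctan2(*(P[i]-P[j])[[1,0]]) for i,j in ((2,1),(3,0),(1,0),(2,3))], [np.linalg.norm(P[i]-P[j]) for i,j in ((2,1),(3,0),(1,0),(2,3))],np.mean(P,0))
E
```

```text
lock [ 489.89 -233.8    78.  ]
rel -1.412821753920194 -3.2990109318144567 move -3.532821753920194 -1.6290109318144568
front edge yaw -0.07487067148145066 [array([ 420.17, -364.63,   70.  ]), array([448.36,  11.15,  70.  ])]
[ 484.57 -233.41   78.  ] [ 495.34 -234.2    78.  ]
[np.float64(-0.2389893962996321), np.float64(-0.2471043145754349), np.float64(1.3395305705710387), np.float64(1.329158116679429)] [np.float64(60.05063457335363), np.float64(59.579210236829795), np.float64(45.51596020882729), np.float64(45.998239079352025)] [561.45 191.71  42.  ]
```

>>> {"op": "send_rows", "data": {"steps": [[0,[-1.7,-1,20],[0,0,0]],[0,[-1.7,-0.9,20],[0,0,0]],[0,[0,0,20],[0,0,0]],[0,[0,0,20],[0,0,0]],[0,[0,0,15],[0,0,0]],[0,[0,0,0],[0,0,0]],[0,[0,0,0],[0,0,0]],[0,[0,0,0],[0,0,0]],[0,[0,0,0],[0,0,0]],[0,[0,0,0],[0,0,0]]]}}

```text
clock: 21.27
eef_pos: [491.9, -236.6, 126.0]
tool_rot: [3.139, 0.001, 1.501]
contact_force: [0.1, 0.3, -0.1]
finger_gap: 8.7
```

```bash
python3 - <<'E'
from h import *
np.set_printoptions(suppress=True,precision=3)
s=manip.get_state();C=cam("wrist",s);im=read_camera("wrist")
print(s["eef_pos"],s["tool_rot"],s["clock"],s["finger_gap"])
cv2.imwrite("pics/w15.png",im)
im=read_camera("scene");z=cv2.resize(im[110:200,310:400],None,fx=6.5,fy=6.5,interpolation=2).astype(float)
cv2.imwrite("pics/s15g.png",np.clip(255*(z/255)**0.5,0,255).astype(np.uint8))
np.save("C15.npy",np.array([C[0],C[1],np.tile(C[2],(3,1))]))
E
```

```text
[ 491.891 -236.588  126.05 ] [3.139 0.001 1.501] 21.2667 8.726156389709235
```

View pics/w15.png

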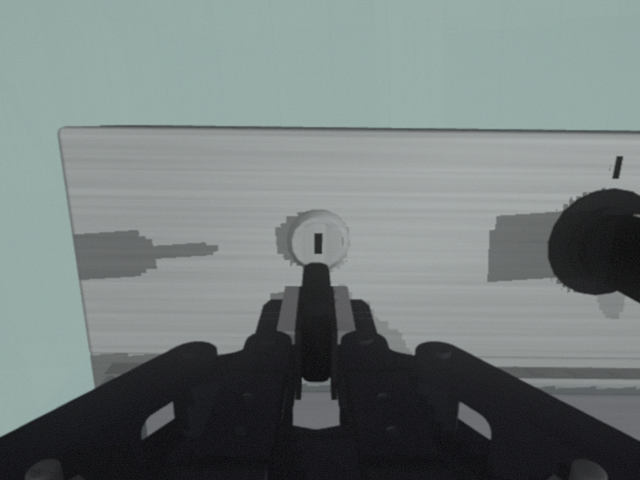

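View pics/s15g.png

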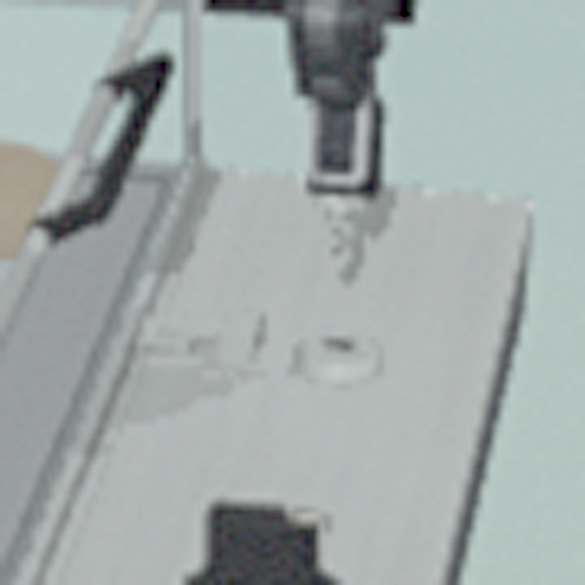

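```bash
python3 - <<'E'
from h import *
np.set_printoptions(suppress=True,precision=2)
s=manip.get_state();C=cam("wrist",s);im=read_camera("wrist")
cv2.imwrite("pics/w16z.png",cv2.resize(im[195:275,275:360],None,fx=8,fy=7,interpolation=2))
y=s["tool_rot"][2]; print(s["eef_pos"],s["tool_rot"])
tx=np.array([np.cos(y),np.sin(y),0]);ty=np.array([np.sin(y),-np.cos(y),0])
L=ray(C,(318.3,243),78); d=L-s["eef_pos"]; print(L,"move",d@tx-1.95,d@ty+1.4)
E
```

```text
[ 491.57 -236.41  125.68] [3.14 0.   1.5 ]
[ 489.23 -233.75   78.  ] move 0.536708596329633 -1.1276373846800043
```

View pics/w16z.png

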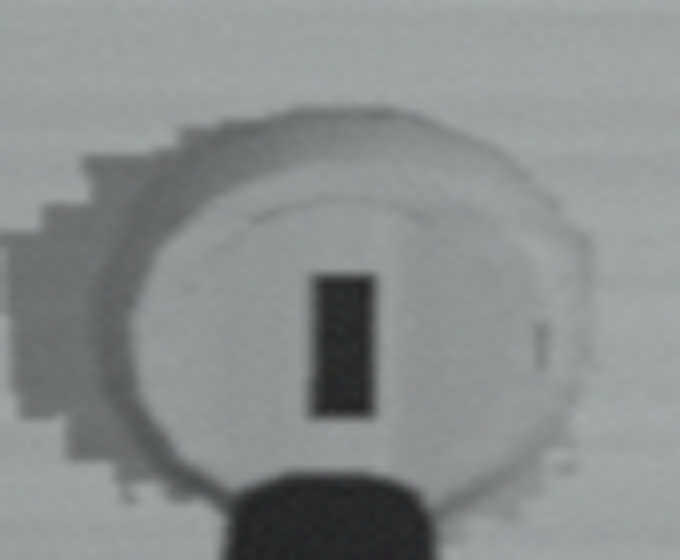

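>>> {"op": "send_rows", "data": {"steps": [[0,[0.4,-0.5,5],[0,0,0]],[0,[0,0,6],[0,0,0]],[0,[0,0,5],[0,0,0]],[0,[0,0,4],[0,0,0]],[0,[0,0,3],[0,0,0]],[0,[0,0,3],[0,0,0]],[0,[0,0,2],[0,0,0]],[0,[0,0,2],[0,0,0]],[0,[0,0,2],[0,0,0]],[0,[0,0,0],[0,0,0]],[0,[0,0,0],[0,0,0]]], "grip_force": 100}}

```text
clock: 22.33
eef_pos: [490.7, -235.7, 92.8]
tool_rot: [3.142, -0.0, 1.501]
contact_force: [0.1, -0.4, -0.1]
finger_gap: 8.6
```

```bash
python3 - <<'E'
from h import *
s=manip.get_state();print(s["eef_pos"],s["contact_force"],s["torque"])
im=read_camera("wrist"); cv2.imwrite("pics/w17.png",im[180:400,220:420].repeat(3,0).repeat(3,1)[:600])
im=read_camera("scene");z=cv2.resize(im[110:200,310:400],None,fx=6.5,fy=6.5,interpolation=2).astype(float)
cv2.imwrite("pics/s17g.png",np.clip(255*(z/255)**0.5,0,255).astype(np.uint8))
E
```

```text
[ 490.66009853 -235.69684851   92.77874963] [ 0.13811236 -0.38158778 -0.11282015] [ 0.0108781  -0.03396746  0.01480563]
```

View pics/s17g.png

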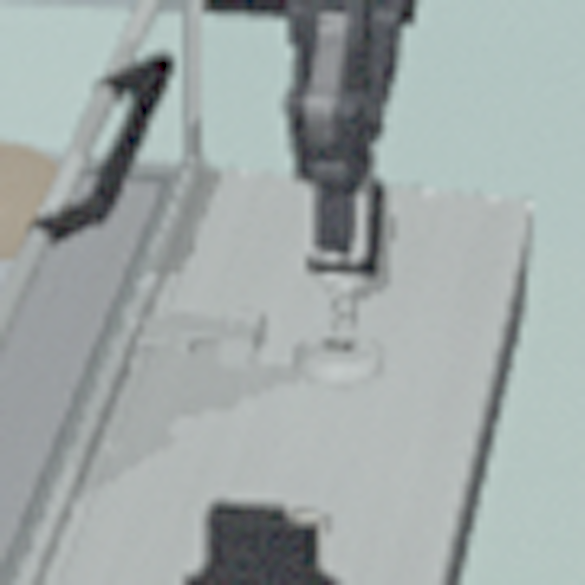

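View pics/w17.png

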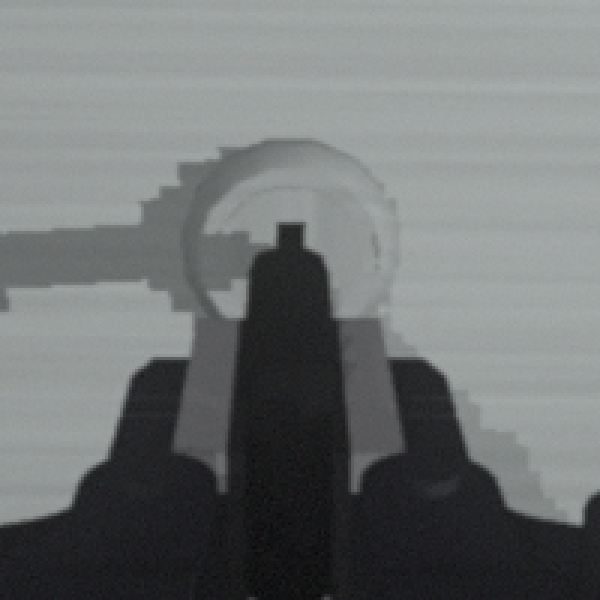

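>>> {"op": "send_rows", "data": {"steps": [[0,[0,0,1.5],[0,0,0]],[0,[0,0,1.5],[0,0,0]],[0,[0,0,1.5],[0,0,0]],[0,[0,0,1.5],[0,0,0]],[0,[0,0,0],[0,0,0]]]}}

```text
clock: 22.85
eef_pos: [490.4, -235.5, 86.4]
tool_rot: [-3.141, -0.0, 1.501]
contact_force: [-0.2, -0.5, -0.5]
finger_gap: 8.4
```

>>> {"op": "send_rows", "data": {"steps": [[0,[0,0,1],[0,0,0]],[0,[0,0,1],[0,0,0]],[0,[0,0,1],[0,0,0]],[0,[0,0,0],[0,0,0]]]}}

```text
clock: 23.18
eef_pos: [490.7, -235.7, 83.6]
tool_rot: [3.141, -0.0, 1.5]
contact_force: [0.5, 0.2, 0.1]
finger_gap: 8.6
```

>>> {"op": "send_rows", "data": {"steps": [[0,[0,0,1],[0,0,0]],[0,[0,0,1],[0,0,0]],[0,[0,0,1],[0,0,0]],[0,[0,0,1],[0,0,0]],[0,[0,0,1],[0,0,0]],[0,[0,0,0],[0,0,0]]]}}

```text
clock: 23.68
eef_pos: [491.1, -235.9, 79.0]
tool_rot: [3.14, 0.0, 1.501]
contact_force: [1.4, 0.6, 2.0]
finger_gap: 8.3
```

```bash
python3 - <<'E'
from h import *
s=manip.get_state();print(s["eef_pos"],s["contact_force"],s["torque"])
im=read_camera("wrist"); cv2.imwrite("pics/w18.png",im[180:400,220:420].repeat(3,0).repeat(3,1)[:600])
im=read_camera("scene");z=cv2.resize(im[110:200,310:400],None,fx=6.5,fy=6.5,interpolation=2).astype(float)
cv2.imwrite("pics/s18g.png",np.clip(255*(z/255)**0.5,0,255).astype(np.uint8))
E
```

```text
[ 491.07676988 -235.91963638   79.00334957] [1.35144784 0.64102881 1.96618667] [-0.04167403 -0.18951372 -0.03922758]
```

View pics/s18g.png

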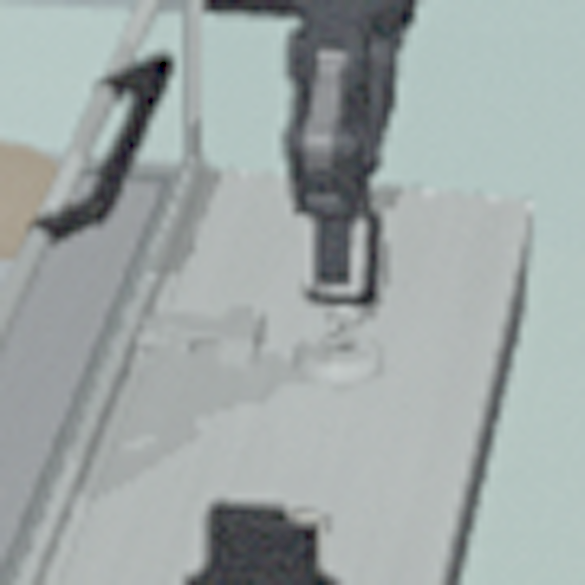

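>>> {"op": "send_rows", "data": {"steps": [[0,[0,0,1.5],[0,0,0]],[0,[0,0,1.5],[0,0,0]],[0,[0,0,1.5],[0,0,0]],[0,[0,0,1.5],[0,0,0]],[0,[0,0,0],[0,0,0]]]}}

```text
clock: 24.2
eef_pos: [490.5, -235.8, 72.4]
tool_rot: [-3.141, 0.0, 1.501]
contact_force: [1.5, -0.3, 0.5]
finger_gap: 8.6
```

```bash
python3 - <<'E'
from h import *
s=manip.get_state();print(s["eef_pos"],s["contact_force"],s["torque"])
E
```

```text
[ 490.53616665 -235.77552334   72.37522513] [ 1.49774242 -0.30100685  0.45847475] [-0.14758355 -0.20687398 -0.01552546]
```

>>> {"op": "send_rows", "data": {"steps": [[0,[0,0,1.5],[0,0,0]],[0,[0,0,1.5],[0,0,0]],[0,[0,0,1.5],[0,0,0]],[0,[0,0,1.5],[0,0,0]],[0,[0,0,0],[0,0,0]]]}}

```text
clock: 24.62
eef_pos: [490.2, -235.7, 66.4]
tool_rot: [-3.141, -0.0, 1.501]
contact_force: [0.3, -0.1, 0.6]
finger_gap: 8.5
```

```bash
python3 - <<'E'
from h import *
s=manip.get_state();print(s["eef_pos"],s["contact_force"],s["torque"])
im=read_camera("wrist"); cv2.imwrite("pics/w19.png",im[180:400,220:420].repeat(3,0).repeat(3,1)[:600])
im=read_camera("scene");z=cv2.resize(im[110:200,310:400],None,fx=6.5,fy=6.5,interpolation=2).astype(float)
cv2.imwrite("pics/s19g.png",np.clip(255*(z/255)**0.5,0,255).astype(np.uint8))
E
```

```text
[ 490.1754684  -235.67402722   66.40144911] [ 0.32521716 -0.12272565  0.57146291] [-0.21590088 -0.02767473  0.00971701]
```

View pics/s19g.png

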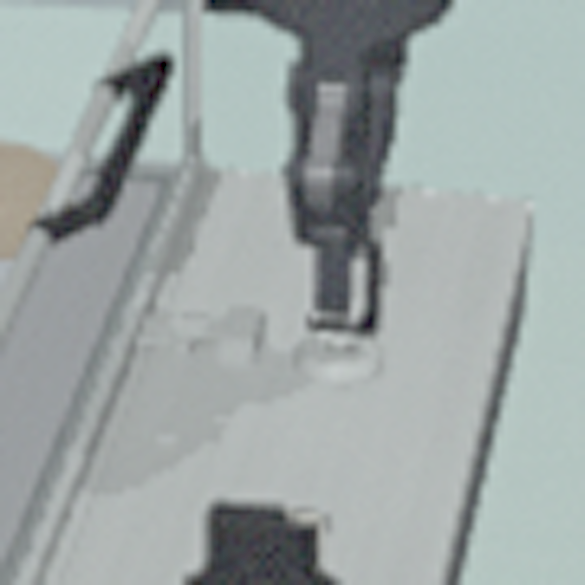

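View pics/w19.png

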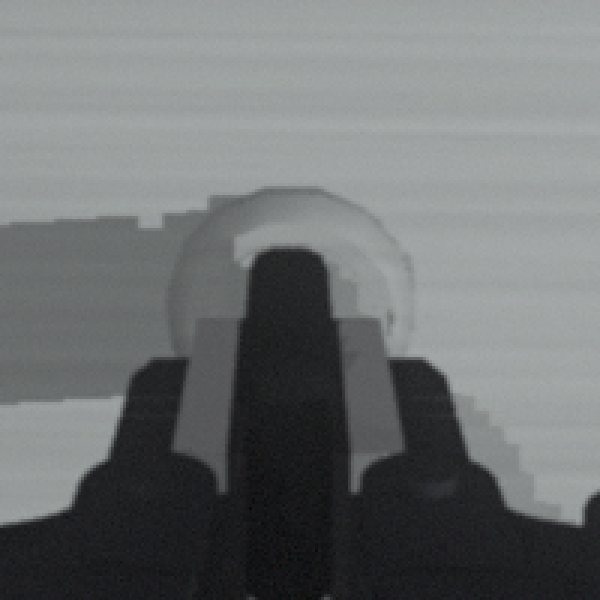

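>>> {"op": "send_rows", "data": {"steps": [[0,[0,0,1],[0,0,0]],[0,[0,0,1],[0,0,0]],[0,[0,0,1],[0,0,0]],[0,[0,0,0],[0,0,0]],[0,[0,0,0],[0,0,0]]]}}

```text
clock: 25.13
eef_pos: [490.2, -235.4, 63.5]
tool_rot: [-3.141, -0.001, 1.5]
contact_force: [-0.2, -0.6, 1.7]
finger_gap: 8.5
```

>>> {"op": "send_rows", "data": {"steps": [[0,[0,0,1],[0,0,0]],[0,[0,0,1],[0,0,0]],[0,[0,0,0],[0,0,0]],[0,[0,0,0],[0,0,0]]]}}

```text
clock: 25.47
eef_pos: [490.3, -235.5, 63.3]
tool_rot: [-3.141, -0.0, 1.501]
contact_force: [-2.7, 1.8, 12.9]
finger_gap: 8.2
```

>>> {"op": "send_rows", "data": {"steps": [[0,[0,0,1],[0,0,1]],[0,[0,0,1],[0,0,-2]],[0,[0,0,0],[0,0,1]],[0,[0,0,0],[0,0,0]],[0,[0,0,0],[0,0,0]]]}}

```text
clock: 25.88
eef_pos: [490.5, -235.6, 63.2]
tool_rot: [3.141, 0.001, 1.501]
contact_force: [-6.1, 2.3, 24.2]
finger_gap: 8.3
```

```bash
python3 - <<'E'
from h import *
s=manip.get_state();print(s["eef_pos"],s["contact_force"],s["torque"])
im=read_camera("wrist"); cv2.imwrite("pics/w20.png",im[180:400,220:420].repeat(3,0).repeat(3,1)[:600])
im=read_camera("scene");z=cv2.resize(im[110:200,310:400],None,fx=6.5,fy=6.5,interpolation=2).astype(float)
cv2.imwrite("pics/s20g.png",np.clip(255*(z/255)**0.5,0,255).astype(np.uint8))
E
```

```text
[ 490.52632825 -235.60523131   63.15846678] [-6.11316739  2.27602624 24.18160783] [0.61537378 1.07433544 0.0475982 ]
```

View pics/s20g.png

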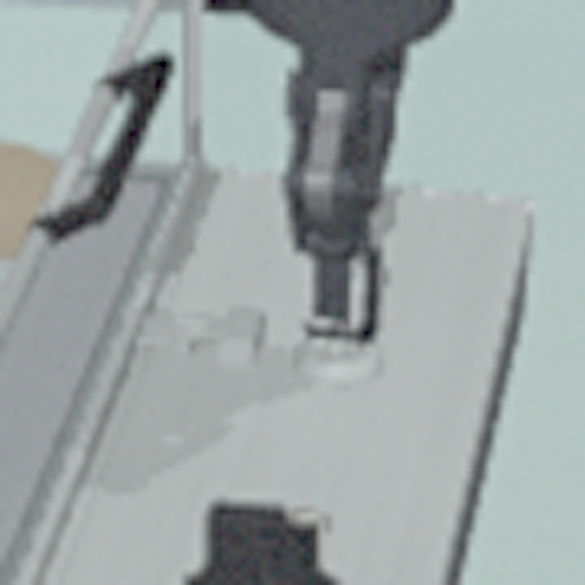

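View pics/w20.png

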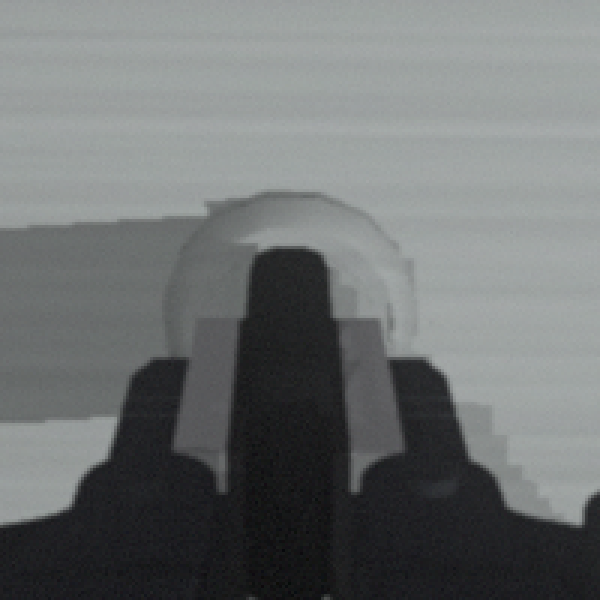

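>>> {"op": "send_rows", "data": {"steps": [[0,[0,0,-1],[0,0,0]],[0,[0,0,-1],[0,0,5]],[0,[0,0,0],[0,0,5]],[0,[0,0,0],[0,0,5]],[0,[0,0,0],[0,0,5]],[0,[0,0,0],[0,0,5]],[0,[0,0,0],[0,0,0]]]}}

```text
clock: 26.57
eef_pos: [490.4, -236.0, 63.3]
tool_rot: [3.141, 0.001, 1.062]
contact_force: [-3.2, 0.1, 12.0]
finger_gap: 8.5
```

```bash
python3 - <<'E'
from h import *
s=manip.get_state();print(s["eef_pos"],s["tool_rot"],s["contact_force"],s["torque"])
im=read_camera("wrist"); cv2.imwrite("pics/w21.png",im[180:400,220:420].repeat(3,0).repeat(3,1)[:600])
E
```

```text
[ 490.3816985  -236.03354731   63.34142053] [3.14101134e+00 8.03047753e-04 1.06168967e+00] [-3.22372915  0.0666512  12.0490303 ] [0.10350939 0.63201576 0.00144181]
```

View pics/w21.png

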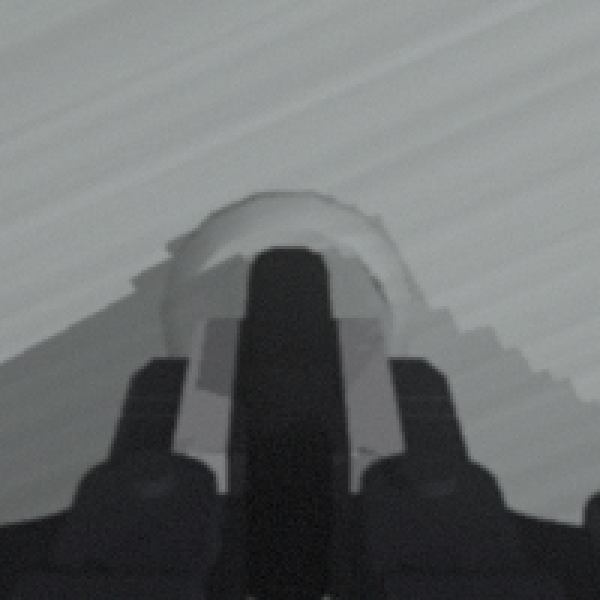

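>>> {"op": "send_rows", "data": {"steps": [[0,[0,0,0],[0,0,5]],[0,[0,0,0],[0,0,5]],[0,[0,0,0],[0,0,5]],[0,[0,0,0],[0,0,5]],[0,[0,0,0],[0,0,5]],[0,[0,0,0],[0,0,5]],[0,[0,0,0],[0,0,5]],[0,[0,0,0],[0,0,5]],[0,[0,0,0],[0,0,5]],[0,[0,0,0],[0,0,5]],[0,[0,0,0],[0,0,5]],[0,[0,0,0],[0,0,5]]]}}

```text
clock: 27.62
eef_pos: [489.0, -236.8, 63.3]
tool_rot: [3.139, 0.003, 0.014]
contact_force: [-7.4, -1.8, 15.0]
finger_gap: 8.2
```

```bash
python3 - <<'E'
from h import *
s=manip.get_state();print(s["eef_pos"],s["tool_rot"],s["contact_force"],s["torque"])
E
```

```text
[ 489.03077995 -236.76013937   63.34495106] [3.13926207e+00 2.64490140e-03 1.43820486e-02] [-7.42230517 -1.8309973  14.9692176 ] [-0.27979841  1.26921435  0.07741831]
```

>>> {"op": "send_rows", "data": {"steps": [[0,[0,0,0],[0,0,3]],[0,[0,0,0],[0,0,3]],[0,[0,0,0],[0,0,2]],[0,[0,0,0],[0,0,0]],[0,[0,0,0],[0,0,0]]]}}

```text
clock: 28.03
eef_pos: [488.8, -236.7, 63.3]
tool_rot: [3.139, 0.003, -0.121]
contact_force: [-5.9, -1.4, 14.2]
finger_gap: 8.7
```

```bash
python3 - <<'E'
from h import *
s=manip.get_state();print(s["eef_pos"],s["tool_rot"],s["contact_force"],s["torque"])
E
```

```text
[ 488.82092098 -236.73777072   63.33315495] [ 3.13898585e+00  2.66048439e-03 -1.21118692e-01] [-5.9404145  -1.38569348 14.2136548 ] [-0.32182423  1.25808509  0.14137135]
```

>>> {"op": "send_rows", "data": {"steps": [[0,[0,0,0],[0,0,2]],[0,[0,0,0],[0,0,1.5]],[0,[0,0,0],[0,0,0]],[0,[0,0,0],[0,0,0]]]}}

```text
clock: 28.37
eef_pos: [488.7, -236.7, 63.3]
tool_rot: [3.139, 0.003, -0.182]
contact_force: [-6.5, -2.0, 14.0]
finger_gap: 8.6
```

```bash
python3 - <<'E'
from h import *
s=manip.get_state();print(s["eef_pos"],s["tool_rot"],s["contact_force"],s["torque"])
E
```

```text
[ 488.72451451 -236.73479613   63.33541548] [ 3.13880246e+00  2.67689556e-03 -1.82148028e-01] [-6.51657284 -1.9820148  14.02533968] [-0.34964797  1.29376003  0.1126628 ]
```

>>> {"op": "send_rows", "data": {"steps": [[0,[0,0,0],[0,0,1.5]],[0,[0,0,0],[0,0,0]],[0,[0,0,0],[0,0,0]]]}}

```text
clock: 28.62
eef_pos: [488.7, -236.7, 63.3]
tool_rot: [3.139, 0.003, -0.208]
contact_force: [-7.2, -2.9, 14.6]
finger_gap: 8.3
```

```bash
python3 - <<'E'
from h import *
s=manip.get_state();print(s["eef_pos"],s["tool_rot"],s["contact_force"],s["torque"])
E
```

```text
[ 488.66880463 -236.74700796   63.34161914] [ 3.13875773e+00  2.67368628e-03 -2.08360974e-01] [-7.23402833 -2.8650251  14.63877299] [-0.28832114  1.30483517  0.09265068]
```

```bash
python3 - <<'E'
from h import *
im=read_camera("wrist"); cv2.imwrite("pics/w22.png",im)
im=read_camera("scene");z=cv2.resize(im[100:190,310:400],None,fx=6.5,fy=6.5,interpolation=2).astype(float)
cv2.imwrite("pics/s22g.png",np.clip(255*(z/255)**0.5,0,255).astype(np.uint8))
E
```

```text
(no output)
```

View pics/w22.png

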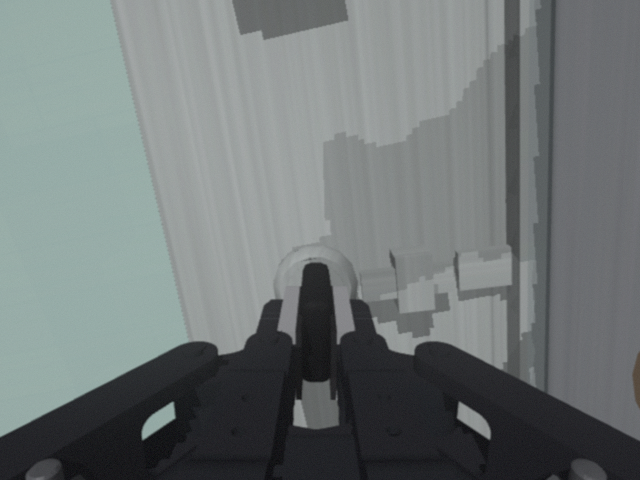

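View pics/s22g.png

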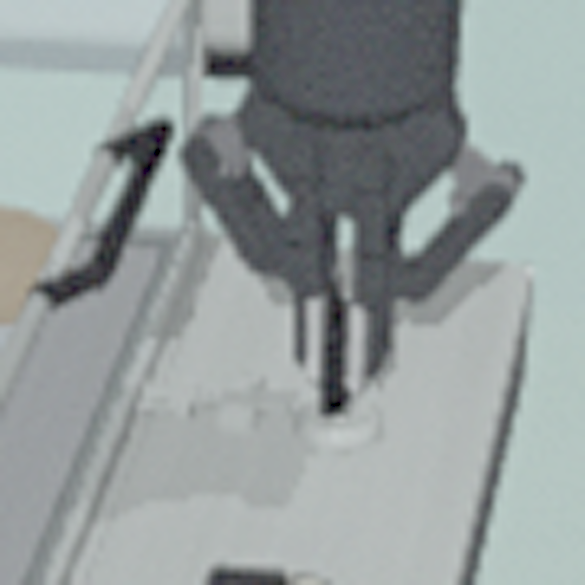

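>>> {"op": "send_rows", "data": {"steps": [[0,[0,0,0],[0,0,1]],[0,[0,0,0],[0,0,1]],[0,[0,0,0],[0,0,0]],[0,[0,0,0],[0,0,0]]]}}

```text
clock: 29.05
eef_pos: [488.6, -236.7, 63.3]
tool_rot: [3.139, 0.003, -0.243]
contact_force: [-7.3, -2.7, 13.9]
finger_gap: 7.9
```

```bash
python3 - <<'E'
from h import *
s=manip.get_state();print(s["eef_pos"],s["tool_rot"],s["contact_force"],s["torque"],s["joint_torque"])
E
```

```text
[ 488.61710161 -236.69941167   63.33993868] [ 3.13867700e+00  2.71163928e-03 -2.43155931e-01] [-7.27550245 -2.72471846 13.92237482] [-0.28577885  1.3353273   0.08964947] [  2.43564785 -33.89602661 -18.72802913   1.75769459  -1.9233942
   0.11708261]
```

>>> {"op": "send_rows", "data": {"steps": [[0,[0,0,0],[0,0,1]],[0,[0,0,0],[0,0,1]],[0,[0,0,0],[0,0,0]],[0,[0,0,0],[0,0,0]]]}}

```text
clock: 29.38
eef_pos: [488.5, -236.7, 63.3]
tool_rot: [3.139, 0.003, -0.278]
contact_force: [-6.6, -1.6, 14.1]
finger_gap: 8.2
```

```bash
python3 - <<'E'
from h import *
s=manip.get_state();print(s["eef_pos"],s["tool_rot"],s["contact_force"],s["torque"],s["joint_torque"])
im=read_camera("wrist"); cv2.imwrite("pics/w23.png",im[180:400,220:420].repeat(3,0).repeat(3,1)[:600])
E
```

```text
[ 488.52826756 -236.6706498    63.32521353] [ 3.13857280e+00  2.78444511e-03 -2.77874956e-01] [-6.56294239 -1.6106475  14.0929816 ] [-0.27468101  1.35715391  0.14811847] [  2.39270166 -33.8344717  -18.76699984   1.79736447  -1.96128398
   0.1740481 ]
```

View pics/w23.png

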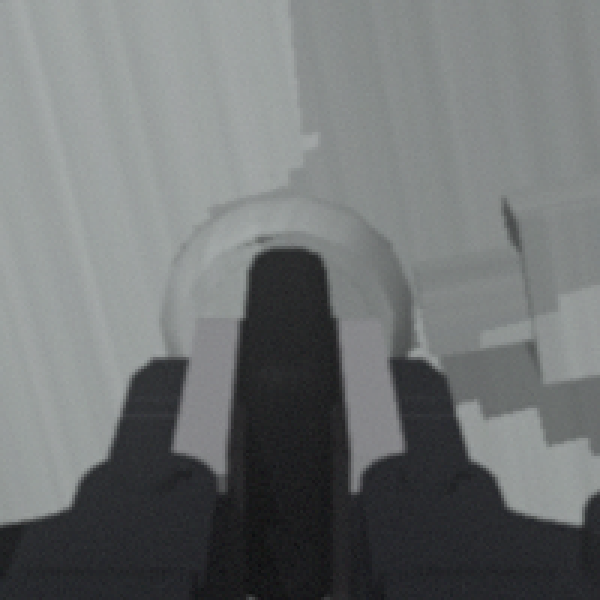

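>>> {"op": "send_rows", "data": {"steps": [[0,[0,0,0],[0,0,1]],[0,[0,0,0],[0,0,1]],[0,[0,0,0],[0,0,0]],[0,[0,0,0],[0,0,0]]]}}

```text
clock: 29.77
eef_pos: [488.5, -236.6, 63.3]
tool_rot: [3.139, 0.003, -0.313]
contact_force: [-7.3, -1.5, 13.8]
finger_gap: 8.5
```

```bash
python3 - <<'E'
from h import *
s=manip.get_state();print(s["eef_pos"],s["tool_rot"],s["contact_force"],s["torque"],s["joint_torque"][5])
E
```

```text
[ 488.46976538 -236.58336484   63.33079878] [ 3.13854678e+00  2.82416032e-03 -3.12633376e-01] [-7.31418816 -1.51766655 13.81591452] [-0.22122805  1.40116354  0.18168004] 0.20993256010115147
```

>>> {"op": "send_rows", "data": {"steps": [[0,[0,0,0],[0,0,1]],[0,[0,0,0],[0,0,1]],[0,[0,0,0],[0,0,0]],[0,[0,0,0],[0,0,0]]]}}

```text
clock: 30.1
eef_pos: [488.4, -236.5, 63.3]
tool_rot: [3.138, 0.003, -0.347]
contact_force: [-8.0, -1.8, 15.2]
finger_gap: 8.4
```

```bash
python3 - <<'E'
from h import *
s=manip.get_state();print(s["eef_pos"],s["tool_rot"],s["contact_force"],s["torque"],s["joint_torque"][5])
im=read_camera("wrist"); cv2.imwrite("pics/w24.png",im[180:400,220:420].repeat(3,0).repeat(3,1)[:600])
E
```

```text
[ 488.42220167 -236.53669406   63.30744998] [ 3.13843180e+00  2.87996359e-03 -3.47246969e-01] [-8.00019879 -1.78048476 15.23368466] [-0.21777664  1.4014738   0.27976101] 0.285230940207839
```

View pics/w24.png

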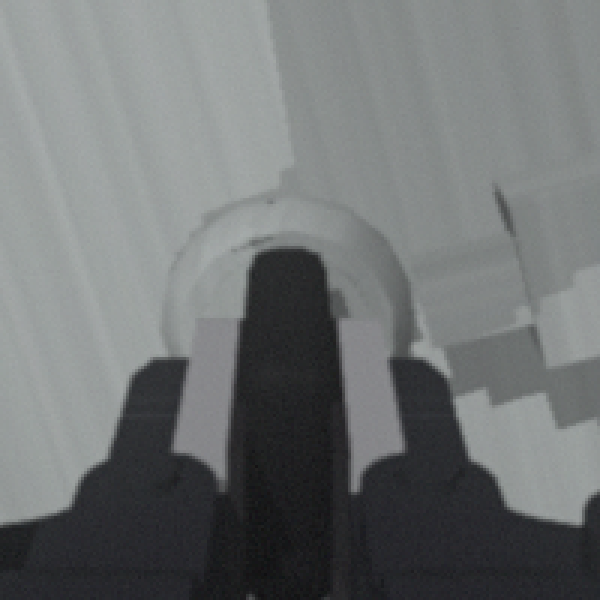

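>>> {"op": "send_rows", "data": {"steps": [[0,[0,0,0],[0,0,1]],[0,[0,0,0],[0,0,0]],[0,[0,0,0],[0,0,0]],[0,[0,0,0],[0,0,0]],[0,[0,0,0],[0,0,0]],[0,[0,0,0],[0,0,0]]]}}

```text
clock: 30.65
eef_pos: [488.4, -236.6, 63.3]
tool_rot: [3.138, 0.003, -0.365]
contact_force: [-7.9, -1.9, 14.8]
finger_gap: 8.2
```

```bash
python3 - <<'E'
from h import *
s=manip.get_state();print(s["eef_pos"],s["tool_rot"],s["contact_force"],s["torque"],s["joint_torque"][5])
im=read_camera("scene"); cv2.imwrite("pics/s25.png",im)
im=read_camera("wrist"); cv2.imwrite("pics/w25.png",cv2.resize(im[200:340,240:540],None,fx=2.6,fy=2.6,interpolation=2))
T=read_camera("top");a=cv2.imread("pics/top0.png");print([ (n,float(np.abs(T[y0:y1,x0:x1].astype(int)-a[y0:y1,x0:x1]).mean())) for n,x0,x1,y0,y1 in (("plate",105,185,260,345),("mug",183,228,245,290),("mill",250,285,262,300))])
E
```

```text
[ 488.39398649 -236.55692895   63.33726757] [ 3.13832159e+00  2.83950114e-03 -3.64584171e-01] [-7.85890715 -1.88580749 14.76258017] [-0.21193753  1.42790967  0.38155446] 0.3149654343724251
[('plate', 13.198529411764707), ('mug', 10.809218106995885), ('mill', 6.18796992481203)]
```

View pics/s25.png

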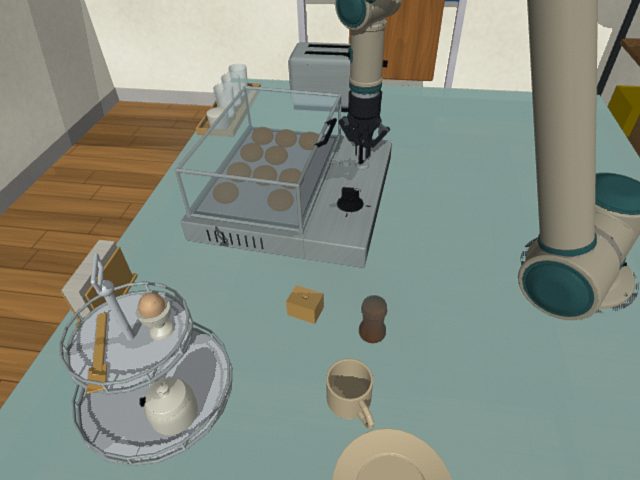

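View pics/w25.png

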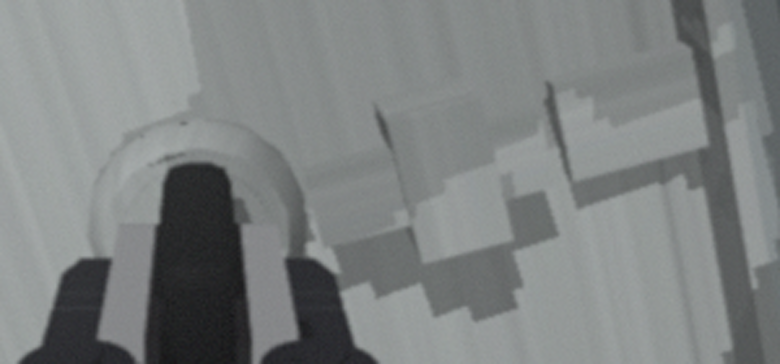

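```bash
python3 -c "
from rig import order; print(order.sign_off())"
```

```text
the job is handed in; nothing more can be done
None
```

I turned the main switch to off first, then took the key from the block and pushed it home in the hood lock. I then turned it clockwise to its stop and handed the job in at about 31 s, still gripping the key and holding it turned.

**Last checks**
- **Switch:** the wrist picture taken after I let go of the switch shows the index at the front.
- **Key home:** it came to rest within 0.1 mm of the height predicted from the block, and held there under a 24 N push. The lock then turned freely.
- **Lock turned:** the turning moment rose to about 0.3–0.38 N m, well above the 0.1 N m return spring. The picture shows a clear gap between the bolt and the hood.
- **Hood and bystanders:** in the scene picture the hood is shut, and the plate, mug and pepper mill look to be where they were at the start.

**What disagreed**
- **Fingertips:** in the pictures they stood about 30 mm behind the stated TCP. My first grasp of the switch closed on nothing, and I corrected by going lower.
- **Turn angle:** the tool turned about 107° before I stopped, where 90° plus the key's play would be about 95°. I took the difference to be softness at the stop, because the moment rose gently there, but I did not measure it.
- **Wafers:** I saw no force peak that I could put down to them in the readings at the end of each move.
- **Top camera:** its before-and-after comparison changed somewhat at the plate, mug and mill. I put that down to the arm and its shadow, but did not look at that picture.

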